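Clear the calibration stack from the balance

TASK

The balance has been calibrated: take the stack of four brass masses off its pan one at a time from the top, and lay each flat in the storage seat made for it (seats go by size: smallest mass in the smallest seat, largest in the largest). After letting go of each, and before fetching the next, press it down onto its seat from above with the fingertips, at about 10 N for half a second, to feel that it lies flat. Leave the stopwatch and the pen where they are.

Things in the scene. Friction and masses are not known exactly. Their poses are not given: they have to be found in the camera images.
- mass_knob: Smallest mass, top of the stack: a plain brass cylinder 27 mm in diameter and 28 mm high, with a short neck and a button (16 mm diameter) on top, flat-topped at 38 mm above the underside, 0.1 kg. At the start it stands on the small flat mass, 105 mm above the bench. Origin: centre of its underside; z up along its axis; yaw is of no matter. Mass may differ by 20 percent.
- mass_small: Small flat brass mass: round disc 38 mm in diameter, 20 mm thick, flat faces, 0.15 kg; third from the bottom: underside 85 mm above the bench at the start. The stack is centred within 3 mm, on the 96 mm round pan of a fixed white balance. Origin: centre of its underside; z up along its axis; yaw is of no matter. Mass may differ by 20 percent.
- mass_medium: Medium flat brass mass: round disc 52 mm in diameter, 20 mm thick, flat faces, 0.28 kg; second from the bottom: underside 65 mm above the bench at the start. The stack is centred within 3 mm, on the 96 mm round pan of a fixed white balance. Origin: centre of its underside; z up along its axis; yaw is of no matter. Mass may differ by 20 percent.
- mass_large: Large flat brass mass: round disc 68 mm in diameter, 20 mm thick, flat faces, 0.45 kg; bottom of the stack, on the balance pan: underside 45 mm above the bench at the start. The stack is centred within 3 mm, on the 96 mm round pan of a fixed white balance. Origin: centre of its underside; z up along its axis; yaw is of no matter. Mass may differ by 20 percent.
- seat_knob: Storage seat of the 27 mm mass: low round grey plastic dish fixed on the bench, 55 mm outside, round recess 43 mm in diameter (8 mm free all round the mass), recess floor 4 mm and rim 8 mm above the bench. Told from the other seats by its size. Origin: centre of its underside, on the bench; z up.
- seat_small: Storage seat of the 38 mm mass: low round grey plastic dish fixed on the bench, 66 mm outside, round recess 54 mm in diameter (8 mm free all round the mass), recess floor 4 mm and rim 8 mm above the bench. Told from the other seats by its size. Origin: centre of its underside, on the bench; z up.
- seat_medium: Storage seat of the 52 mm mass: low round grey plastic dish fixed on the bench, 80 mm outside, round recess 68 mm in diameter (8 mm free all round the mass), recess floor 4 mm and rim 8 mm above the bench. Told from the other seats by its size. Origin: centre of its underside, on the bench; z up.
- seat_large: Storage seat of the 68 mm mass: low round grey plastic dish fixed on the bench, 96 mm outside, round recess 84 mm in diameter (8 mm free all round the mass), recess floor 4 mm and rim 8 mm above the bench. Told from the other seats by its size. Origin: centre of its underside, on the bench; z up.
- stopwatch: Bystander: blue round stopwatch, 64x58x16 mm, lying loose on the bench behind the balance. Origin: centre of its underside.
- pen: Bystander: red pen, 138 mm long, 12 mm thick, lying loose on the bench to the robot's right. Origin: centre of its underside; its length is along y.
Mind the look-alikes: they are no part of the job. What is shaped like the mass_large but black is not meant. Several things have the shape of the mass_knob; the one meant has the colours described above.

How it is judged:
On the way, in this order (a step that is already met when the one before it is completed fails the run):
1. the knob mass lies flat in its own seat, let go, the masses below it still on the pan (horizontal distance between mass_knob and seat_knob below 0.01 m and z of mass_knob in the frame of seat_knob between 0.002 and 0.0055 m and angle between mass_knob's own z axis and vertical below 0.05 rad and distance of each of mass_small, mass_medium, mass_large from where it was at the start of the episode below 0.02 m and contact force between the fingers and mass_knob below 0.2 N), for 0.15 s.
2. the knob mass is pressed down on its seat, the masses below it still on the pan (horizontal distance between mass_knob and seat_knob below 0.01 m and z of mass_knob in the frame of seat_knob between 0.002 and 0.0055 m and angle between mass_knob's own z axis and vertical below 0.05 rad and distance of each of mass_small, mass_medium, mass_large from where it was at the start of the episode below 0.02 m and contact force between mass_knob and seat_knob above 4 N), for 0.15 s.
3. the small mass lies flat in its own seat, let go, the masses below it still on the pan (horizontal distance between mass_small and seat_small below 0.01 m and z of mass_small in the frame of seat_small between 0.002 and 0.0055 m and angle between mass_small's own z axis and vertical below 0.05 rad and distance of each of mass_medium, mass_large from where it was at the start of the episode below 0.02 m and contact force between the fingers and mass_small below 0.2 N), for 0.15 s.
4. the small mass is pressed down on its seat, the masses below it still on the pan (horizontal distance between mass_small and seat_small below 0.01 m and z of mass_small in the frame of seat_small between 0.002 and 0.0055 m and angle between mass_small's own z axis and vertical below 0.05 rad and distance of each of mass_medium, mass_large from where it was at the start of the episode below 0.02 m and contact force between mass_small and seat_small above 4.5 N), for 0.15 s.
5. the medium mass lies flat in its own seat, let go, the masses below it still on the pan (horizontal distance between mass_medium and seat_medium below 0.01 m and z of mass_medium in the frame of seat_medium between 0.002 and 0.0055 m and angle between mass_medium's own z axis and vertical below 0.05 rad and distance of mass_large from where it was at the start of the episode below 0.02 m and contact force between the fingers and mass_medium below 0.2 N), for 0.15 s.
6. the medium mass is pressed down on its seat, the masses below it still on the pan (horizontal distance between mass_medium and seat_medium below 0.01 m and z of mass_medium in the frame of seat_medium between 0.002 and 0.0055 m and angle between mass_medium's own z axis and vertical below 0.05 rad and distance of mass_large from where it was at the start of the episode below 0.02 m and contact force between mass_medium and seat_medium above 6 N), for 0.15 s.
7. the large mass lies flat in its own seat, let go (horizontal distance between mass_large and seat_large below 0.01 m and z of mass_large in the frame of seat_large between 0.002 and 0.0055 m and angle between mass_large's own z axis and vertical below 0.05 rad and contact force between the fingers and mass_large below 0.2 N), for 0.15 s.
8. the large mass is pressed down on its seat (horizontal distance between mass_large and seat_large below 0.01 m and z of mass_large in the frame of seat_large between 0.002 and 0.0055 m and angle between mass_large's own z axis and vertical below 0.05 rad and contact force between mass_large and seat_large above 8.5 N), for 0.15 s.
At the end, for the whole second after the job is handed in: Each of the four masses lies released and at rest in its own seat: within 10 mm of the seat's centre, underside on the recess floor (2 to 5.5 mm above the bench), tilted less than 0.05 rad (horizontal distance between mass_knob and seat_knob below 0.01 m and z of mass_knob in the frame of seat_knob between 0.002 and 0.0055 m and angle between each of mass_knob, mass_small, mass_medium, mass_large's own z axis and vertical below 0.05 rad and horizontal distance between mass_small and seat_small below 0.01 m and z of mass_small in the frame of seat_small between 0.002 and 0.0055 m and horizontal distance between mass_medium and seat_medium below 0.01 m and z of mass_medium in the frame of seat_medium between 0.002 and 0.0055 m and horizontal distance between mass_large and seat_large below 0.01 m and z of mass_large in the frame of seat_large between 0.002 and 0.0055 m and linear speed of each of mass_knob, mass_small, mass_medium, mass_large below 0.01 m/s); the robot touches nothing.
It fails at once if the stopwatch is moved more than 20 mm (distance of stopwatch from where it was at the start of the episode above 0.02 m).
It fails at once if the pen is moved more than 20 mm (distance of pen from where it was at the start of the episode above 0.02 m).
It also fails if it takes over 128 s, if anything falls off the work surface, if the arm or the gripper's body presses on something with over 40 N, if the wrist force passes 120 N, or if a joint passes its speed limit or range.

ROBOT

A 6-joint arm with a two-finger parallel gripper is mounted at the origin on a cart in front of the work surface, level with it; the furniture and walls round the work are solid. World frame = base frame: x ahead of the robot, y to its left, z up, the work surface at z = 0. Lengths are in m, angles in rad, forces in N, time in s.
With the tool pointing down it reaches from about 0.35 to 0.975 m from the base axis. Payload 4.9 kg.
Tool frame: the origin (TCP) lies midway between the tips of the shut fingers; the grasp point (between the pads) lies manip.tcp_to_grasp behind it (manip.tcp_to_grasp is the distance from the TCP to the grasp point, in m); z points along the fingers, y is the line along which they close (so a half turn about z gives the same grasp; the last joint's range is limited). The gripper opens to 85 mm and grips with 20 to 120 N. Pads are 22 mm wide; open, the fingers measure 114 mm over their backs; the gripper's body (76 mm by 85 mm) begins 54 mm behind the grasp point. The pads swing forward as they close: fully open they stand 13 mm farther back than shut.
Start: joints at [1.202, 0.053, 1.613, -0, 1.476, -0.119], TCP at [0.154, 0.606, 0.231] pointing down, gripper open.
Joint ranges: [-3.01, 3.01], [-1.01, 2.22], [0.06, 2.58], [-1.02, 4.17], [0.09, 2.62], [-3.14, 3.14]. Speed limits (rad/s): [2.57, 2.57, 3.14, 3.14, 3.14, 3.14].

INTERFACE

Orientations are given as a unit quaternion [w, x, y, z].
In Python, from plant import manip, grab_frame, calibration, job_done gives the robot as it stands.
- The arm moves only by the tool send_rows, never from a script. Its argument "rows" is a list of rows, each an object of numbers: "x", "y", "z": the shift along the tool's x, y, z normalised to -1 to 1, where 1 is 15 cm; "wx", "wy", "wz": the turn, a rotation vector about the tool's x, y, z normalised to -1 to 1, where 1 is pi/4 rad; "hand": the opening, from -1 (shut) to 1 (fully open). In form: [{"x": .., "y": .., "z": .., "wx": .., "wy": .., "wz": .., "hand": ..}, ...]. A call has exactly 10 rows; each row shifts and turns the commanded pose from where the row before left it, along the tool's axes as they then stand; what a row does not reach is not made up. A row lasts 1/12 s, in which the tool goes at most 41.7 mm and 7.16 degrees, less where a joint would pass 70% of its speed; a pose out of reach is approached as far as the arm can. A call with a number of a shift or a turn outside -1 to 1 is refused whole. A call with a gripper value outside its range is refused whole. The fingers move at their own pace and stop on an object; the grip force is fixed at half the most. Time passes only in rows, so rows that do not move let the fingers close, or fill a call up. It gives the time, the measured TCP pose, the force, the opening and the grip force at its end, in the units of the state.
- manip.state(): the state, without advancing time (a new reading comes with each control period).
- grab_frame(name): name is "scene" or "top"; returns the picture (420x560x3 uint8, blue, green, red); there is no depth.
- calibration(name): a dict with "camera_matrix" (3x3 intrinsics, pixels), "R" (3x3) and "t" (3): a world point X has camera coordinates R X + t. Camera axes: x right, y down, z forward; pixel columns grow to the right and rows downward; lengths in m; the calibration is good to about 2 mm. A picture is of the moment at which its call begins. calibration takes no time and is no camera call.
- job_done(): hands the job in; it is judged then, once.
The state is a dict: "time": time; "joint_pos": joint angles; "joint_vel": joint speeds; "joint_efforts": joint torques, N m; "tool_pos": TCP position; "tool_rot": TCP orientation; "contact_force": force on the tool from outside, world axes, zero at the start; "ft_torque": the same for the moment, N m; "gripper_width": opening from 0.0 (shut) to 1.0 (fully open); "grasp_force": force on a finger pad.
Only numpy, scipy, OpenCV 4.12 (cv2) and the standard library are available. Lean on these libraries where they do the work, as an engineer would, in place of code of your own. Each camera call takes 0.05 s, during which the arm holds its last target. There are 200 camera calls.

## Working session

There is one attempt and no reset: what is moved stays moved. The work goes in short steps, Python scripts to look and compute and a tool call to move; the robot and the scene stay as the last step left them, time stands still between calls to the robot, and variables do not carry over. Pictures are saved under pics/ and viewed, at most 14 in all, crops included, and the job is handed in when it is done.

Besides the shell and the picture viewer there is one more tool, called after ">>>" as name(argument=value, ...), one argument or row to a line, values as JSON. send_rows: Moves the arm, as the interface text tells. Scaled input: -1 to 1 covers 15 cm each way for a shift and pi/4 rad each way for a turn. Its arguments: {"type":"object","properties":{"rows":{"type":"array","items":{"type":"object","properties":{"x":{"type":"number","minimum":-1,"maximum":1},"y":{"type":"number","minimum":-1,"maximum":1},"z":{"type":"number","minimum":-1,"maximum":1},"wx":{"type":"number","minimum":-1,"maximum":1},"wy":{"type":"number","minimum":-1,"maximum":1},"wz":{"type":"number","minimum":-1,"maximum":1},"hand":{"type":"number"}}}}},"required":["rows"]}

```bash
mkdir -p pics; ls; python3 - <<'E'
from plant import manip, grab_frame, calibration
import cv2
for n in("scene","top"):
    cv2.imwrite(f"pics/{n}0.png",grab_frame(n)); c=calibration(n); print(n,c)
print(manip.state(),manip.tcp_to_grasp)
E
```

```text
pics
scene {'camera_matrix': array([[410.11330206,   0.        , 286.5193448 ],
       [  0.        , 410.11330206, 211.40278266],
       [  0.        ,   0.        ,   1.        ]]), 'R': array([[-0.86695693, -0.49838136,  0.00130131],
       [-0.28672941,  0.49663972, -0.81922844],
       [ 0.4076419 , -0.7106089 , -0.57346584]]), 't': array([0.45655736, 0.2773794 , 0.82205151])}
top {'camera_matrix': array([[501.76878663,   0.        , 278.35563165],
       [  0.        , 501.76878663, 212.89368146],
       [  0.        ,   0.        ,   1.        ]]), 'R': array([[ 0.01201787, -0.99991089,  0.0058122 ],
       [-0.9812273 , -0.01291181, -0.19242212],
       [ 0.19248002, -0.00339059, -0.98129504]]), 't': array([-0.09769984,  0.57384302,  1.1740445 ])}
{'time': 0.1, 'joint_pos': array([ 1.20200346e+00,  5.33249539e-02,  1.61415985e+00,  2.12832997e-05,
        1.47601204e+00, -1.19005791e-01]), 'joint_vel': array([ 3.54856600e-05, -1.84743596e-03, -1.17258551e-03,  4.80970702e-04,
        2.91489563e-03,  3.64370456e-03]), 'joint_efforts': array([ 1.57146414e-04, -3.94903386e+01, -3.71362674e+01, -1.70073631e-04,
        3.89346256e-03,  6.90460382e-06]), 'tool_pos': array([0.15428976, 0.60507058, 0.23016293]), 'tool_rot': array([-2.40199683e-04,  1.24570056e-01,  9.92210358e-01, -9.21360054e-04]), 'contact_force': array([ 0.13676309, -0.35966006, -0.43240046]), 'ft_torque': array([-0.00665476, -0.02893528, -0.04612138]), 'grasp_force': 0.0, 'gripper_width': 0.9997171321337678} 0.0187
```

View pics/scene0.png

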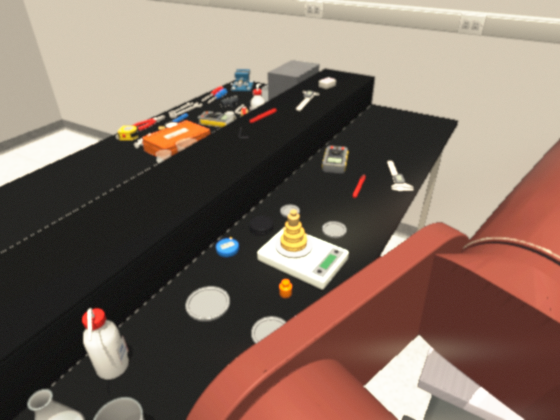

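View pics/top0.png

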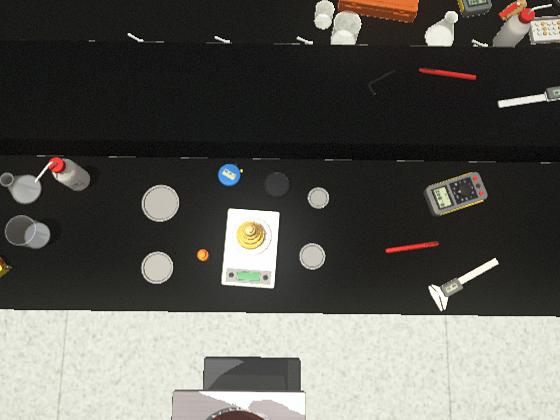

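The top view shows seats at about (160,203), (157,268), (318,198) and (312,256). The stack is at (250,236) on the balance, with an orange look-alike at (202,255) and a black disc at (277,184). Next is an enlarged crop.

```bash
cat > h.py <<'E'
import numpy as np,cv2
from plant import manip,grab_frame,calibration
def ray(cam,u,v,z):
    c=calibration(cam);d=c["R"].T@np.linalg.solve(c["camera_matrix"],[u,v,1.]);o=-c["R"].T@c["t"]
    return o+d*(z-o[2])/d[2]
def proj(cam,X):
    c=calibration(cam);p=c["camera_matrix"]@(c["R"]@np.asarray(X,float)+c["t"]);return p[:2]/p[2]
E
python3 - <<'E'
from h import *
im=cv2.imread("pics/top0.png")
cv2.imwrite("pics/topc.png",cv2.resize(im[160:300,130:340],None,fx=3.8,fy=3.8,interpolation=cv2.INTER_CUBIC))
# ellipses of seats
g=cv2.cvtColor(im,cv2.COLOR_BGR2GRAY)
_,th=cv2.threshold(g,70,255,0)
cs,_=cv2.findContours(th[160:305,130:340].copy(),cv2.RETR_EXTERNAL,cv2.CHAIN_APPROX_NONE)
for c in cs:
    if len(c)>20:
        e=cv2.fitEllipse(c);u,v=e[0][0]+130,e[0][1]+160
        print(np.round((u,v),1),np.round(e[1],1),ray("top",u,v,.008).round(4), "diam mm",round(1000*np.linalg.norm(ray("top",u,v,.008)-ray("top",u+e[1][1],v,.008)),1))
print(proj("top",manip.state()["tool_pos"]))
E
```

```text
[156.6 267.3] [31.2 32.6] [0.4424 0.2111 0.008 ] diam mm 81.1
[202.4 254.6] [11.2 11.6] [0.4755 0.0983 0.008 ] diam mm 29.0
[311.7 255.9] [25.8 26.2] [ 0.4755 -0.1755  0.008 ] diam mm 65.9
[250.2 248.3] [60.5 92.5] [ 0.4929 -0.021   0.008 ] diam mm 232.7
[317.8 197.4] [20.8 21.2] [ 0.6262 -0.1914  0.008 ] diam mm 54.5
[159.8 202.8] [36.1 37.7] [0.6067 0.2126 0.008 ] diam mm 96.2
[229.2 174.2] [20.8 23.4] [0.6846 0.0378 0.008 ] diam mm 60.5
[-81.33664593 403.32527735]
```

View pics/topc.png

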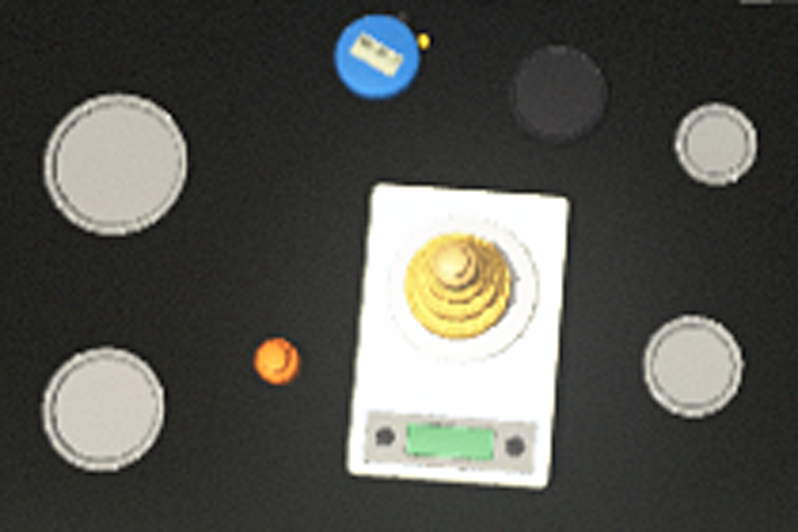

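The crop shows the knob's button at crop (456,261), which is about (250.0,228.7). The large disc is centred near (458,286), about (250.5,235.3). Next I'll check the stack in the scene view.

```bash
python3 - <<'E'
from h import *
print(ray("top",250,228.7,.143),ray("top",250.5,235.3,.065),ray("top",251.8,235.8,.045))
im=cv2.imread("pics/scene0.png")[195:275,250:350]
im2=cv2.imread("pics/top0.png")[210:260,220:285]
cv2.imwrite("pics/stack.png",np.hstack([cv2.resize(im,(560,448),interpolation=cv2.INTER_CUBIC)]))
X=np.array([.53,-.022])
for z in(.143,.133,.105,.085,.065):print(z,proj("scene",[*X,z]).round(1),proj("top",[*X,z]).round(1))
for n,a in(("scene",cv2.imread("pics/scene0.png")),("top",cv2.imread("pics/top0.png"))):
    h=cv2.cvtColor(a,cv2.COLOR_BGR2HSV);m=cv2.inRange(h,(15,90,90),(32,255,255));
    r=(slice(200,256),slice(275,315)) if n=="scene" else (slice(215,255),slice(230,272))
    for v in range(r[0].start,r[0].stop,1):
        k=np.flatnonzero(m[v,r[1]])
        if len(k):print(n,v,k[0]+r[1].start,k[-1]+r[1].start,end=" ; ")
    print()
E
```

```text
[ 0.52072097 -0.0265271   0.143     ] [ 0.51732789 -0.02393862  0.065     ] [ 0.51912034 -0.02611088  0.045     ]
0.143 [290.  210.3] [248.1 224.6]
0.133 [290.  213.7] [248.3 225.4]
0.105 [289.9 223.2] [249.  227.4]
0.085 [289.8 229.7] [249.4 228.8]
0.065 [289.8 236.1] [249.8 230.1]
scene 210 291 295 ; scene 211 291 296 ; scene 212 290 296 ; scene 213 290 297 ; scene 214 289 299 ; scene 215 288 299 ; scene 216 287 299 ; scene 217 287 299 ; scene 218 287 299 ; scene 219 287 299 ; scene 220 287 299 ; scene 221 285 300 ; scene 222 285 301 ; scene 223 284 301 ; scene 224 284 301 ; scene 225 284 302 ; scene 226 284 302 ; scene 227 283 303 ; scene 228 283 304 ; scene 229 284 304 ; scene 230 284 304 ; scene 231 284 305 ; scene 232 284 305 ; scene 233 283 306 ; scene 234 283 306 ; scene 235 282 305 ; scene 236 281 305 ; scene 237 281 306 ; scene 238 281 306 ; scene 239 281 306 ; scene 240 281 306 ; scene 241 281 306 ; scene 242 281 306 ; scene 243 281 306 ; scene 244 281 305 ; scene 245 281 305 ; scene 246 282 305 ; scene 247 283 304 ; scene 248 284 303 ; scene 249 285 301 ; scene 250 287 300 ; scene 251 291 295 ; 
top 222 245 254 ; top 223 243 257 ; top 224 242 259 ; top 225 241 259 ; top 226 240 260 ; top 227 239 261 ; top 228 238 262 ; top 229 238 262 ; top 230 237 263 ; top 231 237 263 ; top 232 237 263 ; top 233 237 263 ; top 234 237 263 ; top 235 237 263 ; top 236 237 263 ; top 237 237 263 ; top 238 237 263 ; top 239 237 263 ; top 240 238 262 ; top 241 238 262 ; top 242 239 261 ; top 243 239 261 ; top 244 240 260 ; top 245 241 259 ; top 246 242 257 ; top 247 244 256 ; top 248 246 254 ;
```

View pics/stack.png

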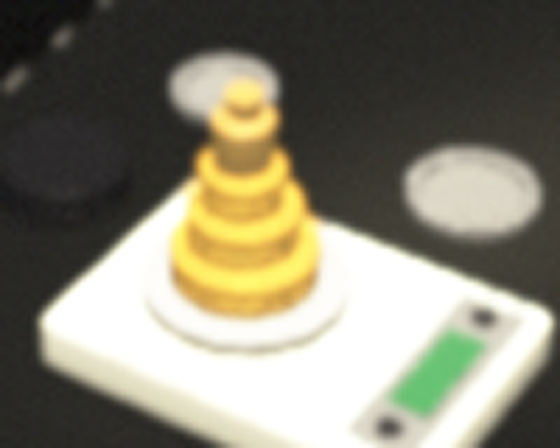

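Stack at about (0.519,-0.025). Seats: knob (0.626,-0.191), small (0.4755,-0.1755), medium (0.442,0.211), large (0.607,0.2125). I'll square the tool yaw, then approach the stack.

>>> send_rows(
  rows=[
    {"wz": -0.158, "hand": 1},
    {"wz": -0.158, "hand": 1},
    {"x": -0.135, "y": -0.233, "hand": 0.2},
    {"x": -0.135, "y": -0.233, "hand": 0.2},
    {"x": -0.135, "y": -0.233, "hand": 0.2},
    {"x": -0.135, "y": -0.233, "hand": 0.2},
    {"x": -0.135, "y": -0.233, "hand": 0.2},
    {"x": -0.135, "y": -0.233, "hand": 0.2},
    {"x": -0.135, "y": -0.233, "hand": 0.2},
    {"x": -0.135, "y": -0.233, "hand": 0.2},
  ],
)

```text
invalid input at $.rows[0]: expected keys x, y, z, wx, wy, wz, hand
```

>>> send_rows(
  rows=[
    {"x": -0.135, "y": -0.233, "hand": 0.2},
    {"x": -0.135, "y": -0.233, "hand": 0.2},
    {"x": -0.135, "y": -0.233, "hand": 0.2},
    {"x": -0.135, "y": -0.233, "hand": 0.2},
    {"x": -0.135, "y": -0.233, "hand": 0.2},
    {"x": -0.135, "y": -0.233, "hand": 0.2},
    {"x": -0.135, "y": -0.233, "hand": 0.2},
    {"x": -0.135, "y": -0.233, "hand": 0.2},
    {"x": -0.135, "y": -0.233, "hand": 0.2},
    {"hand": 0.2},
  ],
)

```text
invalid input at $.rows[0]: expected keys x, y, z, wx, wy, wz, hand
```

```bash
cat >> h.py <<'E'
from scipy.spatial.transform import Rotation as Ro
def go(T):
    s=manip.state();R=Ro.from_quat(np.roll(s["tool_rot"],-1));D=Ro.from_matrix(np.diag([-1,1,-1.]))
    print("pos",s["tool_pos"].round(4),"t",round(s["time"],2),"w",round(s["gripper_width"],3),"gf",s["grasp_force"],"F",s["contact_force"].round(1))
    print("shift norm",(R.inv().apply(np.array(T)-s["tool_pos"])/.15).round(3),"turn",((R.inv()*D).as_rotvec()/(np.pi/4)).round(3))
E
python3 -c "
from h import *
go([.5195,-.0255,.2])"
```

```text
pos [0.1543 0.6051 0.2302] t 0.1 w 1.0 gf 0.0 F [ 0.1 -0.4 -0.4]
shift norm [-3.398 -3.471  0.207] turn [-0.002 -0.001 -0.318]
```

All keys needed.

>>> send_rows(
  rows=[
    {"x": 0, "y": 0, "z": 0, "wx": 0, "wy": 0, "wz": -0.159, "hand": 0.2},
    {"x": 0, "y": 0, "z": 0, "wx": 0, "wy": 0, "wz": -0.159, "hand": 0.2},
    {"x": -0.135, "y": -0.233, "z": 0, "wx": 0, "wy": 0, "wz": 0, "hand": 0.2},
    {"x": -0.135, "y": -0.233, "z": 0, "wx": 0, "wy": 0, "wz": 0, "hand": 0.2},
    {"x": -0.135, "y": -0.233, "z": 0, "wx": 0, "wy": 0, "wz": 0, "hand": 0.2},
    {"x": -0.135, "y": -0.233, "z": 0, "wx": 0, "wy": 0, "wz": 0, "hand": 0.2},
    {"x": -0.135, "y": -0.233, "z": 0, "wx": 0, "wy": 0, "wz": 0, "hand": 0.2},
    {"x": -0.135, "y": -0.233, "z": 0, "wx": 0, "wy": 0, "wz": 0, "hand": 0.2},
    {"x": -0.135, "y": -0.233, "z": 0, "wx": 0, "wy": 0, "wz": 0, "hand": 0.2},
    {"x": -0.135, "y": -0.233, "z": 0, "wx": 0, "wy": 0, "wz": 0, "hand": 0.2},
  ],
)

```text
time: 0.93
tool_pos: [0.3167, 0.3241, 0.2308]
tool_rot: [-0.0, -0.0, 1.0, -0.0]
contact_force: [0.4, 0.2, -0.2]
gripper_width: 0.598
grasp_force: 0.0
```

>>> send_rows(
  rows=[
    {"x": -0.135, "y": -0.233, "z": 0, "wx": 0, "wy": 0, "wz": 0, "hand": 0.2},
    {"x": -0.135, "y": -0.233, "z": 0, "wx": 0, "wy": 0, "wz": 0, "hand": 0.2},
    {"x": -0.135, "y": -0.233, "z": 0, "wx": 0, "wy": 0, "wz": 0, "hand": 0.2},
    {"x": -0.135, "y": -0.233, "z": 0, "wx": 0, "wy": 0, "wz": 0, "hand": 0.2},
    {"x": -0.135, "y": -0.233, "z": 0, "wx": 0, "wy": 0, "wz": 0, "hand": 0.2},
    {"x": -0.135, "y": -0.233, "z": 0, "wx": 0, "wy": 0, "wz": 0, "hand": 0.2},
    {"x": -0.135, "y": -0.233, "z": 0, "wx": 0, "wy": 0, "wz": 0, "hand": 0.2},
    {"x": -0.135, "y": -0.233, "z": 0, "wx": 0, "wy": 0, "wz": 0, "hand": 0.2},
    {"x": -0.135, "y": -0.233, "z": 0, "wx": 0, "wy": 0, "wz": 0, "hand": 0.2},
    {"x": 0, "y": 0, "z": 0, "wx": 0, "wy": 0, "wz": 0, "hand": 0.2},
  ],
)

```text
time: 1.77
tool_pos: [0.5006, 0.0061, 0.2308]
tool_rot: [-0.0, 0.003, 1.0, -0.001]
contact_force: [-0.4, 0.0, -0.2]
gripper_width: 0.6
grasp_force: 0.0
```

```bash
python3 -c "
from h import *
go([.5195,-.0255,.2])"
```

```text
pos [0.5006 0.0061 0.2308] t 1.77 w 0.6 gf 0.0 F [-0.4  0.  -0.2]
shift norm [-0.127 -0.209  0.206] turn [-0.003 -0.    -0.008]
```

>>> send_rows(
  rows=[
    {"x": -0.063, "y": -0.105, "z": 0, "wx": 0, "wy": 0, "wz": -0.008, "hand": 0.2},
    {"x": -0.063, "y": -0.105, "z": 0, "wx": 0, "wy": 0, "wz": 0, "hand": 0.2},
    {"x": 0, "y": 0, "z": 0.154, "wx": 0, "wy": 0, "wz": 0, "hand": 0.2},
    {"x": 0, "y": 0, "z": 0.154, "wx": 0, "wy": 0, "wz": 0, "hand": 0.2},
    {"x": 0, "y": 0, "z": 0.154, "wx": 0, "wy": 0, "wz": 0, "hand": 0.2},
    {"x": 0, "y": 0, "z": 0.154, "wx": 0, "wy": 0, "wz": 0, "hand": 0.2},
    {"x": 0, "y": 0, "z": 0.156, "wx": 0, "wy": 0, "wz": 0, "hand": 0.2},
    {"x": 0, "y": 0, "z": 0, "wx": 0, "wy": 0, "wz": 0, "hand": 0.2},
    {"x": 0, "y": 0, "z": 0, "wx": 0, "wy": 0, "wz": 0, "hand": -0.2},
    {"x": 0, "y": 0, "z": 0, "wx": 0, "wy": 0, "wz": 0, "hand": -0.2},
  ],
)

```text
time: 2.6
tool_pos: [0.5183, -0.02, 0.1167]
tool_rot: [0.001, -0.003, 1.0, -0.0]
contact_force: [0.5, -0.0, 1.2]
gripper_width: 0.402
grasp_force: 0.0
```

```bash
python3 - <<'E'
from h import *
go([.5195,-.0255,.115])
a=grab_frame("scene")[170:280,240:360];b=grab_frame("top")[190:280,200:300]
cv2.imwrite("pics/g1.png",np.hstack([cv2.resize(a,(400,367)),cv2.resize(b,(400,367))]))
E
```

```text
pos [ 0.5183 -0.02    0.1167] t 2.6 w 0.402 gf 0.0 F [ 0.5 -0.   1.2]
shift norm [-0.008 -0.037  0.011] turn [-0.     0.002  0.008]
```

View pics/g1.png

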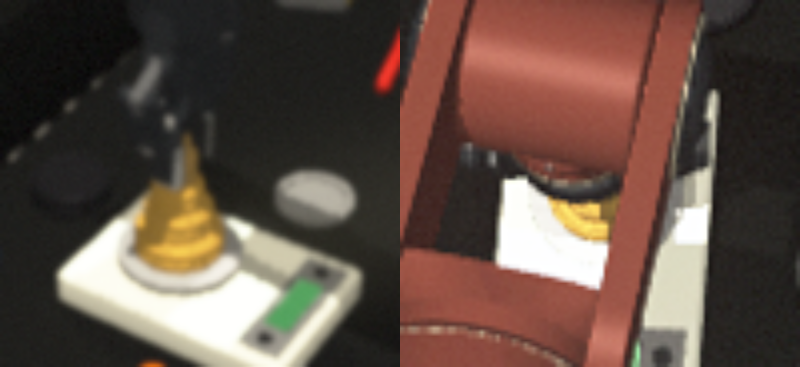

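The image shows the fingers straddling the knob. TCP y is about 5 mm off, so I'll correct that and then close.

>>> send_rows(
  rows=[
    {"x": 0, "y": 0, "z": 0, "wx": 0, "wy": 0, "wz": 0, "hand": 0.1},
    {"x": -0.004, "y": -0.018, "z": 0.005, "wx": 0, "wy": 0, "wz": 0, "hand": 0.1},
    {"x": -0.004, "y": -0.018, "z": 0.006, "wx": 0, "wy": 0, "wz": 0, "hand": 0.1},
    {"x": 0, "y": 0, "z": 0, "wx": 0, "wy": 0, "wz": 0, "hand": 0},
    {"x": 0, "y": 0, "z": 0, "wx": 0, "wy": 0, "wz": 0, "hand": -0.2},
    {"x": 0, "y": 0, "z": 0, "wx": 0, "wy": 0, "wz": 0, "hand": -0.3},
    {"x": 0, "y": 0, "z": 0, "wx": 0, "wy": 0, "wz": 0, "hand": -0.4},
    {"x": 0, "y": 0, "z": 0, "wx": 0, "wy": 0, "wz": 0, "hand": -0.6},
    {"x": 0, "y": 0, "z": 0, "wx": 0, "wy": 0, "wz": 0, "hand": -1},
    {"x": 0, "y": 0, "z": 0, "wx": 0, "wy": 0, "wz": 0, "hand": -1},
  ],
)

```text
time: 3.53
tool_pos: [0.5192, -0.0254, 0.1142]
tool_rot: [0.0, -0.003, 1.0, -0.0]
contact_force: [-0.2, -0.2, 1.4]
gripper_width: 0.28
grasp_force: 59.1
```

```bash
python3 - <<'E'
from h import *
go([.626,-.191,.2])
E
```

```text
pos [ 0.5192 -0.0254  0.1142] t 3.53 w 0.28 gf 59.08662259345874 F [-0.2 -0.2  1.4]
shift norm [-0.705 -1.108 -0.571] turn [-0.     0.001  0.008]
```

>>> send_rows(
  rows=[
    {"x": 0, "y": 0, "z": -0.1, "wx": 0, "wy": 0, "wz": 0, "hand": -1},
    {"x": 0, "y": 0, "z": -0.19, "wx": 0, "wy": 0, "wz": 0, "hand": -1},
    {"x": 0, "y": 0, "z": -0.19, "wx": 0, "wy": 0, "wz": 0, "hand": -1},
    {"x": -0.117, "y": -0.185, "z": -0.1, "wx": 0, "wy": 0, "wz": 0, "hand": -1},
    {"x": -0.117, "y": -0.185, "z": 0, "wx": 0, "wy": 0, "wz": 0, "hand": -1},
    {"x": -0.117, "y": -0.185, "z": 0, "wx": 0, "wy": 0, "wz": 0, "hand": -1},
    {"x": -0.117, "y": -0.185, "z": 0, "wx": 0, "wy": 0, "wz": 0, "hand": -1},
    {"x": -0.117, "y": -0.185, "z": 0, "wx": 0, "wy": 0, "wz": 0, "hand": -1},
    {"x": -0.117, "y": -0.185, "z": 0, "wx": 0, "wy": 0, "wz": 0, "hand": -1},
    {"x": 0, "y": 0, "z": 0, "wx": 0, "wy": 0, "wz": 0, "hand": -1},
  ],
)

```text
time: 4.37
tool_pos: [0.6267, -0.1958, 0.1994]
tool_rot: [-0.0, -0.001, 1.0, -0.001]
contact_force: [-0.6, -0.4, -0.6]
gripper_width: 0.283
grasp_force: 59.1
```

```bash
python3 - <<'E'
from h import *
go([.626,-.191,.02])
a=grab_frame("scene")[130:280,230:380]
cv2.imwrite("pics/g2.png",cv2.resize(a,(500,500)))
E
```

```text
pos [ 0.6267 -0.1958  0.1994] t 4.37 w 0.283 gf 59.09527805226389 F [-0.6 -0.4 -0.6]
shift norm [0.004 0.034 1.196] turn [-0.002 -0.001  0.003]
```

View pics/g2.png

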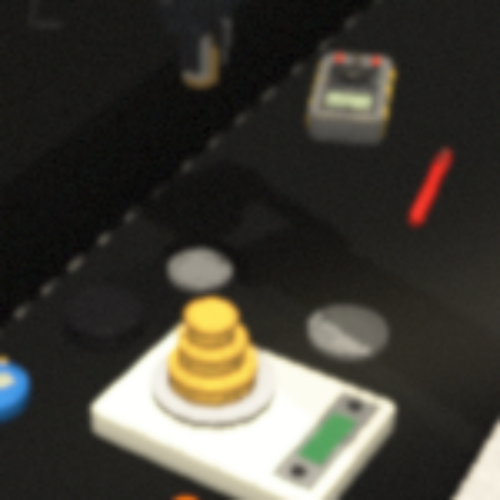

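The scene shows the knob held in the gripper and the other three still stacked. Lowering it over its seat.

>>> send_rows(
  rows=[
    {"x": 0.002, "y": 0.02, "z": 0.05, "wx": 0, "wy": 0, "wz": 0, "hand": -1},
    {"x": 0, "y": 0, "z": 0.15, "wx": 0, "wy": 0, "wz": 0, "hand": -1},
    {"x": 0, "y": 0, "z": 0.16, "wx": 0, "wy": 0, "wz": 0, "hand": -1},
    {"x": 0, "y": 0, "z": 0.16, "wx": 0, "wy": 0, "wz": 0, "hand": -1},
    {"x": 0, "y": 0, "z": 0.16, "wx": 0, "wy": 0, "wz": 0, "hand": -1},
    {"x": 0, "y": 0, "z": 0.16, "wx": 0, "wy": 0, "wz": 0, "hand": -1},
    {"x": 0, "y": 0, "z": 0.15, "wx": 0, "wy": 0, "wz": 0, "hand": -1},
    {"x": 0, "y": 0, "z": 0.14, "wx": 0, "wy": 0, "wz": 0, "hand": -1},
    {"x": 0, "y": 0, "z": 0, "wx": 0, "wy": 0, "wz": 0, "hand": -1},
    {"x": 0, "y": 0, "z": 0, "wx": 0, "wy": 0, "wz": 0, "hand": -1},
  ],
)

```text
time: 5.25
tool_pos: [0.6231, -0.1863, 0.0295]
tool_rot: [-0.002, -0.004, 1.0, 0.001]
contact_force: [0.7, -0.2, -0.4]
gripper_width: 0.281
grasp_force: 59.1
```

```bash
python3 - <<'E'
from h import *
go([.626,-.191,.0145])
E
```

```text
pos [ 0.6231 -0.1863  0.0295] t 5.25 w 0.281 gf 59.11631237366237 F [ 0.7 -0.2 -0.4]
shift norm [-0.02  -0.032  0.1  ] turn [ 0.002 -0.005  0.01 ]
```

>>> send_rows(
  rows=[
    {"x": -0.01, "y": -0.016, "z": 0.02, "wx": 0, "wy": 0, "wz": 0, "hand": -1},
    {"x": -0.01, "y": -0.016, "z": 0.03, "wx": 0, "wy": 0, "wz": 0, "hand": -1},
    {"x": 0, "y": 0, "z": 0.03, "wx": 0, "wy": 0, "wz": 0, "hand": -1},
    {"x": 0, "y": 0, "z": 0.015, "wx": 0, "wy": 0, "wz": 0, "hand": -1},
    {"x": 0, "y": 0, "z": 0, "wx": 0, "wy": 0, "wz": 0, "hand": -1},
    {"x": 0, "y": 0, "z": 0, "wx": 0, "wy": 0, "wz": 0, "hand": -1},
    {"x": 0, "y": 0, "z": 0, "wx": 0, "wy": 0, "wz": 0, "hand": -1},
    {"x": 0, "y": 0, "z": 0, "wx": 0, "wy": 0, "wz": 0, "hand": -1},
    {"x": 0, "y": 0, "z": 0, "wx": 0, "wy": 0, "wz": 0, "hand": -1},
    {"x": 0, "y": 0, "z": 0, "wx": 0, "wy": 0, "wz": 0, "hand": -1},
  ],
)

```text
time: 6.08
tool_pos: [0.6281, -0.193, 0.0173]
tool_rot: [0.0, -0.003, 1.0, -0.0]
contact_force: [-0.3, 0.1, -1.3]
gripper_width: 0.281
grasp_force: 59.1
```

```bash
python3 - <<'E'
from h import *
go([.626,-.191,.0145])
E
```

```text
pos [ 0.6281 -0.193   0.0173] t 6.08 w 0.281 gf 59.11533659353154 F [-0.3  0.1 -1.3]
shift norm [0.014 0.014 0.019] turn [-0.     0.     0.008]
```

>>> send_rows(
  rows=[
    {"x": 0.01, "y": 0.01, "z": 0.01, "wx": 0, "wy": 0, "wz": 0, "hand": -1},
    {"x": 0, "y": 0, "z": 0.01, "wx": 0, "wy": 0, "wz": 0, "hand": -1},
    {"x": 0, "y": 0, "z": 0, "wx": 0, "wy": 0, "wz": 0, "hand": -1},
    {"x": 0, "y": 0, "z": 0, "wx": 0, "wy": 0, "wz": 0, "hand": -1},
    {"x": 0, "y": 0, "z": 0, "wx": 0, "wy": 0, "wz": 0, "hand": -0.2},
    {"x": 0, "y": 0, "z": 0, "wx": 0, "wy": 0, "wz": 0, "hand": 0.1},
    {"x": 0, "y": 0, "z": 0, "wx": 0, "wy": 0, "wz": 0, "hand": 0.1},
    {"x": 0, "y": 0, "z": 0, "wx": 0, "wy": 0, "wz": 0, "hand": 0.1},
    {"x": 0, "y": 0, "z": 0, "wx": 0, "wy": 0, "wz": 0, "hand": 0.1},
    {"x": 0, "y": 0, "z": 0, "wx": 0, "wy": 0, "wz": 0, "hand": 0.1},
  ],
)

```text
time: 6.92
tool_pos: [0.6266, -0.1916, 0.0142]
tool_rot: [0.0, -0.003, 1.0, -0.0]
contact_force: [-0.3, 0.3, -0.4]
gripper_width: 0.548
grasp_force: 0.0
```

```bash
python3 - <<'E'
from h import *
go([.626,-.191,.046])
E
```

```text
pos [ 0.6266 -0.1916  0.0142] t 6.92 w 0.548 gf 0.0 F [-0.3  0.3 -0.4]
shift norm [ 0.004  0.004 -0.212] turn [-0.     0.     0.008]
```

>>> send_rows(
  rows=[
    {"x": 0, "y": 0, "z": -0.1, "wx": 0, "wy": 0, "wz": 0, "hand": 0.1},
    {"x": 0, "y": 0, "z": -0.12, "wx": 0, "wy": 0, "wz": 0, "hand": 0.1},
    {"x": 0, "y": 0, "z": -0.09, "wx": 0, "wy": 0, "wz": 0, "hand": 0.1},
    {"x": 0, "y": 0, "z": 0, "wx": 0, "wy": 0, "wz": 0, "hand": 0.1},
    {"x": 0, "y": 0, "z": 0, "wx": 0, "wy": 0, "wz": 0, "hand": -1},
    {"x": 0, "y": 0, "z": 0, "wx": 0, "wy": 0, "wz": 0, "hand": -1},
    {"x": 0, "y": 0, "z": 0, "wx": 0, "wy": 0, "wz": 0, "hand": -1},
    {"x": 0, "y": 0, "z": 0, "wx": 0, "wy": 0, "wz": 0, "hand": -1},
    {"x": 0, "y": 0, "z": 0.03, "wx": 0, "wy": 0, "wz": 0, "hand": -1},
    {"x": 0, "y": 0, "z": 0, "wx": 0, "wy": 0, "wz": 0, "hand": -1},
  ],
)

```text
time: 7.75
tool_pos: [0.6256, -0.1912, 0.0544]
tool_rot: [-0.001, -0.003, 1.0, 0.0]
contact_force: [0.3, 0.6, 0.3]
gripper_width: -0.004
grasp_force: 0.0
```

```bash
python3 - <<'E'
from h import *
go([.626,-.191,.042])
a=grab_frame("scene")[180:240,250:350]
cv2.imwrite("pics/g3.png",cv2.resize(a,(600,360)))
E
```

```text
pos [ 0.6256 -0.1912  0.0544] t 7.75 w -0.004 gf 0.0 F [0.3 0.6 0.3]
shift norm [-0.003  0.001  0.083] turn [ 0.001 -0.003  0.008]
```

View pics/g3.png

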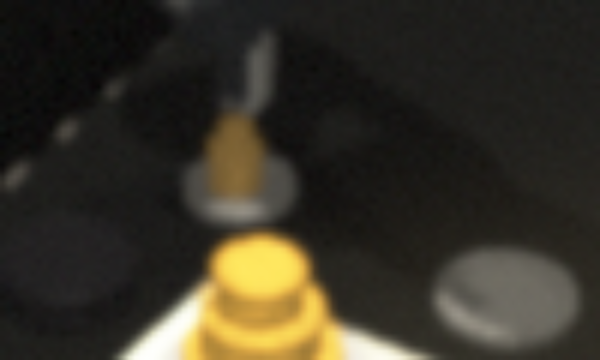

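The knob stands upright in its seat. Pressing with shut fingers.

>>> send_rows(
  rows=[
    {"x": 0, "y": 0, "z": 0.03, "wx": 0, "wy": 0, "wz": 0, "hand": -1},
    {"x": 0, "y": 0, "z": 0.03, "wx": 0, "wy": 0, "wz": 0, "hand": -1},
    {"x": 0, "y": 0, "z": 0.01, "wx": 0, "wy": 0, "wz": 0, "hand": -1},
    {"x": 0, "y": 0, "z": 0.01, "wx": 0, "wy": 0, "wz": 0, "hand": -1},
    {"x": 0, "y": 0, "z": 0.005, "wx": 0, "wy": 0, "wz": 0, "hand": -1},
    {"x": 0, "y": 0, "z": 0, "wx": 0, "wy": 0, "wz": 0, "hand": -1},
    {"x": 0, "y": 0, "z": 0, "wx": 0, "wy": 0, "wz": 0, "hand": -1},
    {"x": 0, "y": 0, "z": 0, "wx": 0, "wy": 0, "wz": 0, "hand": -1},
    {"x": 0, "y": 0, "z": 0, "wx": 0, "wy": 0, "wz": 0, "hand": -1},
    {"x": 0, "y": 0, "z": 0, "wx": 0, "wy": 0, "wz": 0, "hand": -1},
  ],
)

```text
time: 8.63
tool_pos: [0.6266, -0.1916, 0.0436]
tool_rot: [0.0, -0.003, 1.0, -0.0]
contact_force: [-0.3, -0.5, 0.3]
gripper_width: -0.004
grasp_force: 0.0
```

>>> send_rows(
  rows=[
    {"x": 0, "y": 0, "z": 0.005, "wx": 0, "wy": 0, "wz": 0, "hand": -1},
    {"x": 0, "y": 0, "z": 0.005, "wx": 0, "wy": 0, "wz": 0, "hand": -1},
    {"x": 0, "y": 0, "z": 0.004, "wx": 0, "wy": 0, "wz": 0, "hand": -1},
    {"x": 0, "y": 0, "z": 0, "wx": 0, "wy": 0, "wz": 0, "hand": -1},
    {"x": 0, "y": 0, "z": 0, "wx": 0, "wy": 0, "wz": 0, "hand": -1},
    {"x": 0, "y": 0, "z": 0, "wx": 0, "wy": 0, "wz": 0, "hand": -1},
    {"x": 0, "y": 0, "z": 0, "wx": 0, "wy": 0, "wz": 0, "hand": -1},
    {"x": 0, "y": 0, "z": 0, "wx": 0, "wy": 0, "wz": 0, "hand": -1},
    {"x": 0, "y": 0, "z": 0, "wx": 0, "wy": 0, "wz": 0, "hand": -1},
    {"x": 0, "y": 0, "z": 0, "wx": 0, "wy": 0, "wz": 0, "hand": -1},
  ],
)

```text
time: 9.47
tool_pos: [0.627, -0.1918, 0.0421]
tool_rot: [0.001, -0.003, 1.0, -0.0]
contact_force: [-0.8, 0.8, 5.6]
gripper_width: 0.004
grasp_force: 2.7
```

>>> send_rows(
  rows=[
    {"x": 0, "y": 0, "z": 0.003, "wx": 0, "wy": 0, "wz": 0, "hand": -1},
    {"x": 0, "y": 0, "z": 0, "wx": 0, "wy": 0, "wz": 0, "hand": -1},
    {"x": 0, "y": 0, "z": 0, "wx": 0, "wy": 0, "wz": 0, "hand": -1},
    {"x": 0, "y": 0, "z": 0, "wx": 0, "wy": 0, "wz": 0, "hand": -1},
    {"x": 0, "y": 0, "z": 0, "wx": 0, "wy": 0, "wz": 0, "hand": -1},
    {"x": 0, "y": 0, "z": 0, "wx": 0, "wy": 0, "wz": 0, "hand": -1},
    {"x": 0, "y": 0, "z": 0, "wx": 0, "wy": 0, "wz": 0, "hand": -1},
    {"x": 0, "y": 0, "z": 0, "wx": 0, "wy": 0, "wz": 0, "hand": -1},
    {"x": 0, "y": 0, "z": 0, "wx": 0, "wy": 0, "wz": 0, "hand": -1},
    {"x": 0, "y": 0, "z": 0, "wx": 0, "wy": 0, "wz": 0, "hand": -1},
  ],
)

```text
time: 10.3
tool_pos: [0.6273, -0.1919, 0.0421]
tool_rot: [0.001, -0.003, 1.0, -0.0]
contact_force: [-1.0, -0.3, 6.8]
gripper_width: 0.001
grasp_force: 3.3
```

>>> send_rows(
  rows=[
    {"x": 0, "y": 0, "z": 0.004, "wx": 0, "wy": 0, "wz": 0, "hand": -1},
    {"x": 0, "y": 0, "z": 0.004, "wx": 0, "wy": 0, "wz": 0, "hand": -1},
    {"x": 0, "y": 0, "z": 0, "wx": 0, "wy": 0, "wz": 0, "hand": -1},
    {"x": 0, "y": 0, "z": 0, "wx": 0, "wy": 0, "wz": 0, "hand": -1},
    {"x": 0, "y": 0, "z": 0, "wx": 0, "wy": 0, "wz": 0, "hand": -1},
    {"x": 0, "y": 0, "z": 0, "wx": 0, "wy": 0, "wz": 0, "hand": -1},
    {"x": 0, "y": 0, "z": 0, "wx": 0, "wy": 0, "wz": 0, "hand": -1},
    {"x": 0, "y": 0, "z": 0, "wx": 0, "wy": 0, "wz": 0, "hand": -1},
    {"x": 0, "y": 0, "z": 0, "wx": 0, "wy": 0, "wz": 0, "hand": -1},
    {"x": 0, "y": 0, "z": 0, "wx": 0, "wy": 0, "wz": 0, "hand": -1},
  ],
)

```text
time: 11.13
tool_pos: [0.628, -0.1922, 0.0421]
tool_rot: [0.002, -0.003, 1.0, -0.001]
contact_force: [-1.8, 0.9, 9.5]
gripper_width: -0.003
grasp_force: 5.0
```

>>> send_rows(
  rows=[
    {"x": 0, "y": 0, "z": -0.15, "wx": 0, "wy": 0, "wz": 0, "hand": -1},
    {"x": 0, "y": 0, "z": -0.2, "wx": 0, "wy": 0, "wz": 0, "hand": -1},
    {"x": 0, "y": 0, "z": -0.2, "wx": 0, "wy": 0, "wz": 0, "hand": 0.4},
    {"x": 0.104, "y": 0.158, "z": -0.1, "wx": 0, "wy": 0, "wz": 0, "hand": 0.4},
    {"x": 0.104, "y": 0.158, "z": -0.1, "wx": 0, "wy": 0, "wz": 0, "hand": 0.4},
    {"x": 0.104, "y": 0.158, "z": -0.1, "wx": 0, "wy": 0, "wz": 0, "hand": 0.4},
    {"x": 0.104, "y": 0.158, "z": 0, "wx": 0, "wy": 0, "wz": 0, "hand": 0.4},
    {"x": 0.104, "y": 0.158, "z": 0, "wx": 0, "wy": 0, "wz": 0, "hand": 0.4},
    {"x": 0.104, "y": 0.158, "z": 0, "wx": 0, "wy": 0, "wz": 0, "hand": 0.4},
    {"x": 0.104, "y": 0.158, "z": 0, "wx": 0, "wy": 0, "wz": 0, "hand": 0.4},
  ],
)

```text
time: 11.97
tool_pos: [0.5149, -0.0252, 0.1663]
tool_rot: [-0.0, -0.003, 1.0, 0.0]
contact_force: [-0.3, 1.6, -0.5]
gripper_width: 0.699
grasp_force: 0.0
```

>>> send_rows(
  rows=[
    {"x": 0, "y": 0, "z": 0.1, "wx": 0, "wy": 0, "wz": 0.007, "hand": 0.4},
    {"x": 0, "y": 0, "z": 0.1, "wx": 0, "wy": 0, "wz": 0, "hand": 0.4},
    {"x": 0, "y": 0, "z": 0.1, "wx": 0, "wy": 0, "wz": 0, "hand": 0.4},
    {"x": 0, "y": 0, "z": 0, "wx": 0, "wy": 0, "wz": 0, "hand": 0.4},
    {"x": 0, "y": 0, "z": 0, "wx": 0, "wy": 0, "wz": 0, "hand": 0.4},
    {"x": 0, "y": 0, "z": 0, "wx": 0, "wy": 0, "wz": 0, "hand": 0.4},
    {"x": 0, "y": 0, "z": 0, "wx": 0, "wy": 0, "wz": 0, "hand": 0.4},
    {"x": 0, "y": 0, "z": 0, "wx": 0, "wy": 0, "wz": 0, "hand": 0.4},
    {"x": 0, "y": 0, "z": 0, "wx": 0, "wy": 0, "wz": 0, "hand": 0.4},
    {"x": 0, "y": 0, "z": 0, "wx": 0, "wy": 0, "wz": 0, "hand": 0.4},
  ],
)

```text
time: 12.8
tool_pos: [0.5167, -0.0265, 0.1227]
tool_rot: [0.001, -0.0, 1.0, -0.0]
contact_force: [-0.5, -0.5, 0.2]
gripper_width: 0.698
grasp_force: 0.0
```

```bash
python3 - <<'E'
from h import *
go([.5185,-.0255,.0905])
a=grab_frame("scene")[180:270,230:350]
cv2.imwrite("pics/g4.png",cv2.resize(a,(600,450)))
E
```

```text
pos [ 0.5167 -0.0265  0.1227] t 12.8 w 0.698 gf 0.0 F [-0.5 -0.5  0.2]
shift norm [-0.012  0.006  0.215] turn [-0.     0.001  0.001]
```

View pics/g4.png

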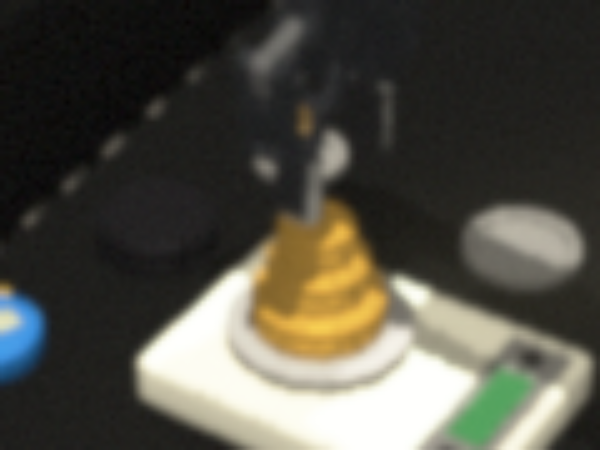

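The fingers straddle the stack and the knob is still in its seat behind. Descending to grip the small disc.

>>> send_rows(
  rows=[
    {"x": -0.011, "y": 0.005, "z": 0.05, "wx": 0, "wy": 0, "wz": 0, "hand": 0.4},
    {"x": 0, "y": 0, "z": 0.08, "wx": 0, "wy": 0, "wz": 0, "hand": 0.4},
    {"x": 0, "y": 0, "z": 0.07, "wx": 0, "wy": 0, "wz": 0, "hand": 0.4},
    {"x": 0, "y": 0, "z": 0.018, "wx": 0, "wy": 0, "wz": 0, "hand": 0.4},
    {"x": 0, "y": 0, "z": 0, "wx": 0, "wy": 0, "wz": 0, "hand": 0.4},
    {"x": 0, "y": 0, "z": 0, "wx": 0, "wy": 0, "wz": 0, "hand": 0.4},
    {"x": 0, "y": 0, "z": 0, "wx": 0, "wy": 0, "wz": 0, "hand": 0.4},
    {"x": 0, "y": 0, "z": 0, "wx": 0, "wy": 0, "wz": 0, "hand": 0.4},
    {"x": 0, "y": 0, "z": 0, "wx": 0, "wy": 0, "wz": 0, "hand": 0.4},
    {"x": 0, "y": 0, "z": 0, "wx": 0, "wy": 0, "wz": 0, "hand": 0.4},
  ],
)

```text
time: 13.68
tool_pos: [0.5182, -0.0256, 0.0899]
tool_rot: [0.0, -0.0, 1.0, -0.0]
contact_force: [0.3, -0.4, -0.8]
gripper_width: 0.701
grasp_force: 0.0
```

>>> send_rows(
  rows=[
    {"x": 0, "y": 0, "z": 0, "wx": 0, "wy": 0, "wz": 0, "hand": 0.2},
    {"x": 0, "y": 0, "z": 0, "wx": 0, "wy": 0, "wz": 0, "hand": 0.1},
    {"x": 0, "y": 0, "z": 0, "wx": 0, "wy": 0, "wz": 0, "hand": 0},
    {"x": 0, "y": 0, "z": 0, "wx": 0, "wy": 0, "wz": 0, "hand": -0.1},
    {"x": 0, "y": 0, "z": 0, "wx": 0, "wy": 0, "wz": 0, "hand": -0.2},
    {"x": 0, "y": 0, "z": 0, "wx": 0, "wy": 0, "wz": 0, "hand": -1},
    {"x": 0, "y": 0, "z": 0, "wx": 0, "wy": 0, "wz": 0, "hand": -1},
    {"x": 0, "y": 0, "z": 0, "wx": 0, "wy": 0, "wz": 0, "hand": -1},
    {"x": 0, "y": 0, "z": 0, "wx": 0, "wy": 0, "wz": 0, "hand": -1},
    {"x": 0, "y": 0, "z": 0, "wx": 0, "wy": 0, "wz": 0, "hand": -1},
  ],
)

```text
time: 14.52
tool_pos: [0.5183, -0.0255, 0.09]
tool_rot: [0.0, -0.0, 1.0, 0.0]
contact_force: [-1.8, 1.2, 6.5]
gripper_width: 0.42
grasp_force: 59.8
```

>>> send_rows(
  rows=[
    {"x": 0, "y": 0, "z": -0.05, "wx": 0, "wy": 0, "wz": 0, "hand": -1},
    {"x": 0, "y": 0, "z": -0.12, "wx": 0, "wy": 0, "wz": 0, "hand": -1},
    {"x": 0, "y": 0, "z": -0.15, "wx": 0, "wy": 0, "wz": 0, "hand": -1},
    {"x": 0.047, "y": -0.167, "z": -0.1, "wx": 0, "wy": 0, "wz": 0, "hand": -1},
    {"x": 0.047, "y": -0.167, "z": 0, "wx": 0, "wy": 0, "wz": 0, "hand": -1},
    {"x": 0.047, "y": -0.167, "z": 0, "wx": 0, "wy": 0, "wz": 0, "hand": -1},
    {"x": 0.047, "y": -0.167, "z": 0, "wx": 0, "wy": 0, "wz": 0, "hand": -1},
    {"x": 0.047, "y": -0.167, "z": 0, "wx": 0, "wy": 0, "wz": 0, "hand": -1},
    {"x": 0.047, "y": -0.167, "z": 0, "wx": 0, "wy": 0, "wz": 0, "hand": -1},
    {"x": 0, "y": 0, "z": 0, "wx": 0, "wy": 0, "wz": 0, "hand": -1},
  ],
)

```text
time: 15.35
tool_pos: [0.4742, -0.1793, 0.1519]
tool_rot: [-0.001, 0.002, 1.0, -0.001]
contact_force: [0.4, 0.1, -1.2]
gripper_width: 0.416
grasp_force: 60.3
```

```bash
python3 - <<'E'
from h import *
go([.4755,-.1755,.025])
a=grab_frame("scene")[150:270,250:410]
cv2.imwrite("pics/g5.png",cv2.resize(a,(640,480)))
E
```

```text
pos [ 0.4742 -0.1793  0.1519] t 15.35 w 0.416 gf 60.26350378990173 F [ 0.4  0.1 -1.2]
shift norm [-0.01   0.027  0.846] turn [-0.003 -0.002 -0.004]
```

View pics/g5.png

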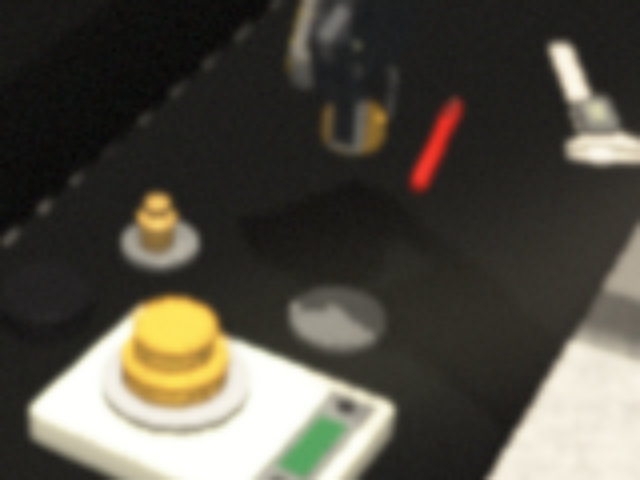

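The small disc is held level and the knob is seated well. The rest of the stack is intact. Lowering.

>>> send_rows(
  rows=[
    {"x": -0.005, "y": 0.01, "z": 0.05, "wx": 0, "wy": 0, "wz": 0, "hand": -1},
    {"x": 0, "y": 0, "z": 0.14, "wx": 0, "wy": 0, "wz": 0, "hand": -1},
    {"x": 0, "y": 0, "z": 0.16, "wx": 0, "wy": 0, "wz": 0, "hand": -1},
    {"x": 0, "y": 0, "z": 0.16, "wx": 0, "wy": 0, "wz": 0, "hand": -1},
    {"x": 0, "y": 0, "z": 0.16, "wx": 0, "wy": 0, "wz": 0, "hand": -1},
    {"x": 0, "y": 0, "z": 0.12, "wx": 0, "wy": 0, "wz": 0, "hand": -1},
    {"x": 0, "y": 0, "z": 0.07, "wx": 0, "wy": 0, "wz": 0, "hand": -1},
    {"x": 0, "y": 0, "z": 0, "wx": 0, "wy": 0, "wz": 0, "hand": -1},
    {"x": 0, "y": 0, "z": 0, "wx": 0, "wy": 0, "wz": 0, "hand": -1},
    {"x": 0, "y": 0, "z": 0, "wx": 0, "wy": 0, "wz": 0, "hand": -1},
  ],
)

```text
time: 16.23
tool_pos: [0.4776, -0.1745, 0.0247]
tool_rot: [0.001, -0.001, 1.0, -0.001]
contact_force: [0.5, 0.5, -1.5]
gripper_width: 0.419
grasp_force: 60.3
```

```bash
python3 - <<'E'
from h import *
go([.4755,-.1755,.0105])
E
```

```text
pos [ 0.4776 -0.1745  0.0247] t 16.23 w 0.419 gf 60.273098945617676 F [ 0.5  0.5 -1.5]
shift norm [ 0.014 -0.006  0.094] turn [-0.001  0.003  0.002]
```

>>> send_rows(
  rows=[
    {"x": 0.014, "y": -0.006, "z": 0.03, "wx": 0, "wy": 0, "wz": 0, "hand": -1},
    {"x": 0, "y": 0, "z": 0.03, "wx": 0, "wy": 0, "wz": 0, "hand": -1},
    {"x": 0, "y": 0, "z": 0.02, "wx": 0, "wy": 0, "wz": 0, "hand": -1},
    {"x": 0, "y": 0, "z": 0.01, "wx": 0, "wy": 0, "wz": 0, "hand": -1},
    {"x": 0, "y": 0, "z": 0, "wx": 0, "wy": 0, "wz": 0, "hand": -1},
    {"x": 0, "y": 0, "z": 0, "wx": 0, "wy": 0, "wz": 0, "hand": -1},
    {"x": 0, "y": 0, "z": 0, "wx": 0, "wy": 0, "wz": 0, "hand": -1},
    {"x": 0, "y": 0, "z": 0, "wx": 0, "wy": 0, "wz": 0, "hand": -1},
    {"x": 0, "y": 0, "z": 0, "wx": 0, "wy": 0, "wz": 0, "hand": -1},
    {"x": 0, "y": 0, "z": 0, "wx": 0, "wy": 0, "wz": 0, "hand": -1},
  ],
)

```text
time: 17.07
tool_pos: [0.4745, -0.1754, 0.01]
tool_rot: [0.0, -0.0, 1.0, -0.0]
contact_force: [0.5, 0.3, -2.4]
gripper_width: 0.421
grasp_force: 60.3
```

>>> send_rows(
  rows=[
    {"x": 0, "y": 0, "z": 0, "wx": 0, "wy": 0, "wz": 0, "hand": 0},
    {"x": 0, "y": 0, "z": 0, "wx": 0, "wy": 0, "wz": 0, "hand": 0.25},
    {"x": 0, "y": 0, "z": 0, "wx": 0, "wy": 0, "wz": 0, "hand": 0.25},
    {"x": 0, "y": 0, "z": 0, "wx": 0, "wy": 0, "wz": 0, "hand": 0.25},
    {"x": 0, "y": 0, "z": 0, "wx": 0, "wy": 0, "wz": 0, "hand": 0.25},
    {"x": 0, "y": 0, "z": 0, "wx": 0, "wy": 0, "wz": 0, "hand": 0.25},
    {"x": 0, "y": 0, "z": -0.08, "wx": 0, "wy": 0, "wz": 0, "hand": 0.25},
    {"x": 0, "y": 0, "z": -0.1, "wx": 0, "wy": 0, "wz": 0, "hand": 0.25},
    {"x": 0, "y": 0, "z": -0.05, "wx": 0, "wy": 0, "wz": 0, "hand": 0.25},
    {"x": 0, "y": 0, "z": 0, "wx": 0, "wy": 0, "wz": 0, "hand": -1},
  ],
)

```text
time: 17.9
tool_pos: [0.4763, -0.1763, 0.0474]
tool_rot: [0.002, -0.0, 1.0, -0.001]
contact_force: [0.1, -0.1, -0.6]
gripper_width: 0.5
grasp_force: 0.0
```

>>> send_rows(
  rows=[
    {"x": 0, "y": 0, "z": 0, "wx": 0, "wy": 0, "wz": 0, "hand": -1},
    {"x": 0, "y": 0, "z": 0, "wx": 0, "wy": 0, "wz": 0, "hand": -1},
    {"x": 0, "y": 0, "z": 0, "wx": 0, "wy": 0, "wz": 0, "hand": -1},
    {"x": 0, "y": 0, "z": 0, "wx": 0, "wy": 0, "wz": 0, "hand": -1},
    {"x": 0, "y": 0, "z": 0.03, "wx": 0, "wy": 0, "wz": 0, "hand": -1},
    {"x": 0, "y": 0, "z": 0.03, "wx": 0, "wy": 0, "wz": 0, "hand": -1},
    {"x": 0, "y": 0, "z": 0, "wx": 0, "wy": 0, "wz": 0, "hand": -1},
    {"x": 0, "y": 0, "z": 0, "wx": 0, "wy": 0, "wz": 0, "hand": -1},
    {"x": 0, "y": 0, "z": 0, "wx": 0, "wy": 0, "wz": 0, "hand": -1},
    {"x": 0, "y": 0, "z": 0, "wx": 0, "wy": 0, "wz": 0, "hand": -1},
  ],
)

```text
time: 18.73
tool_pos: [0.4745, -0.1754, 0.0355]
tool_rot: [0.0, -0.0, 1.0, -0.0]
contact_force: [0.1, -0.2, 0.4]
gripper_width: 0.003
grasp_force: 0.0
```

```bash
python3 - <<'E'
from h import *
go([.475,-.1755,.024])
a=grab_frame("scene")[150:270,250:410]
cv2.imwrite("pics/g6.png",cv2.resize(a,(640,480)))
E
```

```text
pos [ 0.4745 -0.1754  0.0355] t 18.73 w 0.003 gf 0.0 F [ 0.1 -0.2  0.4]
shift norm [-0.004 -0.001  0.076] turn [-0.     0.     0.001]
```

View pics/g6.png

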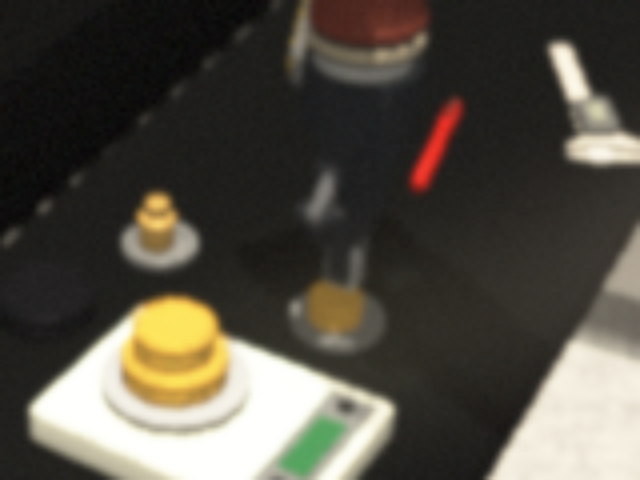

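The small disc lies flat in its seat. Pressing.

>>> send_rows(
  rows=[
    {"x": 0, "y": 0, "z": 0.04, "wx": 0, "wy": 0, "wz": 0, "hand": -1},
    {"x": 0, "y": 0, "z": 0.025, "wx": 0, "wy": 0, "wz": 0, "hand": -1},
    {"x": 0, "y": 0, "z": 0.015, "wx": 0, "wy": 0, "wz": 0, "hand": -1},
    {"x": 0, "y": 0, "z": 0.008, "wx": 0, "wy": 0, "wz": 0, "hand": -1},
    {"x": 0, "y": 0, "z": 0, "wx": 0, "wy": 0, "wz": 0, "hand": -1},
    {"x": 0, "y": 0, "z": 0, "wx": 0, "wy": 0, "wz": 0, "hand": -1},
    {"x": 0, "y": 0, "z": 0, "wx": 0, "wy": 0, "wz": 0, "hand": -1},
    {"x": 0, "y": 0, "z": 0, "wx": 0, "wy": 0, "wz": 0, "hand": -1},
    {"x": 0, "y": 0, "z": 0, "wx": 0, "wy": 0, "wz": 0, "hand": -1},
    {"x": 0, "y": 0, "z": 0, "wx": 0, "wy": 0, "wz": 0, "hand": -1},
  ],
)

```text
time: 19.62
tool_pos: [0.4742, -0.1753, 0.024]
tool_rot: [-0.001, -0.001, 1.0, 0.0]
contact_force: [-7.2, 3.5, 16.0]
gripper_width: -0.001
grasp_force: 7.9
```

16 N is over the mark, so I'll ease off to about 10 N and hold.

>>> send_rows(
  rows=[
    {"x": 0, "y": 0, "z": -0.006, "wx": 0, "wy": 0, "wz": 0, "hand": -1},
    {"x": 0, "y": 0, "z": 0, "wx": 0, "wy": 0, "wz": 0, "hand": -1},
    {"x": 0, "y": 0, "z": 0, "wx": 0, "wy": 0, "wz": 0, "hand": -1},
    {"x": 0, "y": 0, "z": 0, "wx": 0, "wy": 0, "wz": 0, "hand": -1},
    {"x": 0, "y": 0, "z": 0, "wx": 0, "wy": 0, "wz": 0, "hand": -1},
    {"x": 0, "y": 0, "z": 0, "wx": 0, "wy": 0, "wz": 0, "hand": -1},
    {"x": 0, "y": 0, "z": 0, "wx": 0, "wy": 0, "wz": 0, "hand": -1},
    {"x": 0, "y": 0, "z": 0, "wx": 0, "wy": 0, "wz": 0, "hand": -1},
    {"x": 0, "y": 0, "z": 0, "wx": 0, "wy": 0, "wz": 0, "hand": -1},
    {"x": 0, "y": 0, "z": 0, "wx": 0, "wy": 0, "wz": 0, "hand": -1},
  ],
)

```text
time: 20.45
tool_pos: [0.4743, -0.1753, 0.024]
tool_rot: [-0.001, -0.0, 1.0, 0.0]
contact_force: [-4.3, 1.4, 8.2]
gripper_width: 0.003
grasp_force: 4.6
```

>>> send_rows(
  rows=[
    {"x": 0, "y": 0, "z": -0.12, "wx": 0, "wy": 0, "wz": 0, "hand": -1},
    {"x": 0, "y": 0, "z": -0.2, "wx": 0, "wy": 0, "wz": 0, "hand": -1},
    {"x": 0, "y": 0, "z": -0.22, "wx": 0, "wy": 0, "wz": 0, "hand": 0.75},
    {"x": -0.049, "y": 0.166, "z": -0.15, "wx": 0, "wy": 0, "wz": 0, "hand": 0.75},
    {"x": -0.049, "y": 0.166, "z": -0.08, "wx": 0, "wy": 0, "wz": 0, "hand": 0.75},
    {"x": -0.049, "y": 0.166, "z": 0, "wx": 0, "wy": 0, "wz": 0, "hand": 0.75},
    {"x": -0.049, "y": 0.166, "z": 0, "wx": 0, "wy": 0, "wz": 0, "hand": 0.75},
    {"x": -0.049, "y": 0.166, "z": 0, "wx": 0, "wy": 0, "wz": 0, "hand": 0.75},
    {"x": -0.049, "y": 0.166, "z": 0, "wx": 0, "wy": 0, "wz": 0, "hand": 0.75},
    {"x": 0, "y": 0, "z": 0, "wx": 0, "wy": 0, "wz": 0, "hand": 0.75},
  ],
)

```text
time: 21.28
tool_pos: [0.5188, -0.0225, 0.1382]
tool_rot: [-0.0, -0.002, 1.0, 0.001]
contact_force: [-0.4, -0.3, -0.9]
gripper_width: 0.876
grasp_force: 0.0
```

>>> send_rows(
  rows=[
    {"x": 0, "y": 0, "z": 0.1, "wx": 0, "wy": 0, "wz": 0, "hand": 0.75},
    {"x": 0, "y": 0, "z": 0.1, "wx": 0, "wy": 0, "wz": 0, "hand": 0.75},
    {"x": 0, "y": 0, "z": 0.04, "wx": 0, "wy": 0, "wz": 0, "hand": 0.75},
    {"x": 0, "y": 0, "z": 0, "wx": 0, "wy": 0, "wz": 0, "hand": 0.75},
    {"x": 0, "y": 0, "z": 0, "wx": 0, "wy": 0, "wz": 0, "hand": 0.75},
    {"x": 0, "y": 0, "z": 0, "wx": 0, "wy": 0, "wz": 0, "hand": 0.75},
    {"x": 0, "y": 0, "z": 0, "wx": 0, "wy": 0, "wz": 0, "hand": 0.75},
    {"x": 0, "y": 0, "z": 0, "wx": 0, "wy": 0, "wz": 0, "hand": 0.75},
    {"x": 0, "y": 0, "z": 0, "wx": 0, "wy": 0, "wz": 0, "hand": 0.75},
    {"x": 0, "y": 0, "z": 0, "wx": 0, "wy": 0, "wz": 0, "hand": 0.75},
  ],
)

```text
time: 22.12
tool_pos: [0.5186, -0.026, 0.1031]
tool_rot: [0.0, -0.0, 1.0, -0.0]
contact_force: [0.5, 0.5, -0.9]
gripper_width: 0.877
grasp_force: 0.0
```

```bash
python3 - <<'E'
from h import *
go([.5182,-.0255,.068])
im=grab_frame("scene")
a=im[180:270,230:350]
cv2.imwrite("pics/g7.png",cv2.resize(a,(600,450)))
E
```

```text
pos [ 0.5186 -0.026   0.1031] t 22.12 w 0.877 gf 0.0 F [ 0.5  0.5 -0.9]
shift norm [0.003 0.003 0.234] turn [-0.     0.001  0.001]
```

View pics/g7.png

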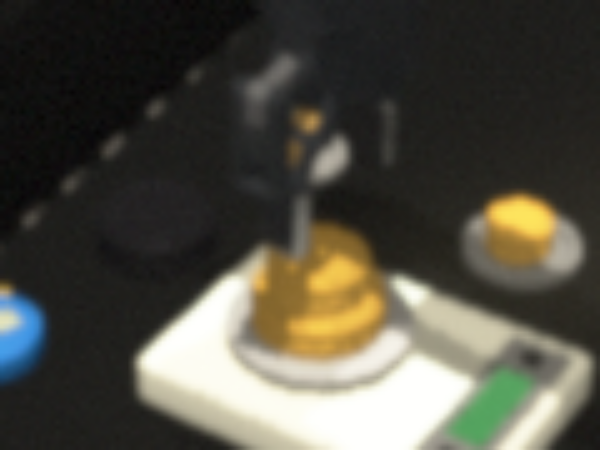

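The small disc is well seated at right and the fingers straddle the medium disc. Descending.

>>> send_rows(
  rows=[
    {"x": 0, "y": 0.003, "z": 0.06, "wx": 0, "wy": 0, "wz": 0, "hand": 0.75},
    {"x": 0, "y": 0, "z": 0.09, "wx": 0, "wy": 0, "wz": 0, "hand": 0.75},
    {"x": 0, "y": 0, "z": 0.07, "wx": 0, "wy": 0, "wz": 0, "hand": 0.75},
    {"x": 0, "y": 0, "z": 0.016, "wx": 0, "wy": 0, "wz": 0, "hand": 0.75},
    {"x": 0, "y": 0, "z": 0, "wx": 0, "wy": 0, "wz": 0, "hand": 0.75},
    {"x": 0, "y": 0, "z": 0, "wx": 0, "wy": 0, "wz": 0, "hand": 0.75},
    {"x": 0, "y": 0, "z": 0, "wx": 0, "wy": 0, "wz": 0, "hand": 0.75},
    {"x": 0, "y": 0, "z": 0, "wx": 0, "wy": 0, "wz": 0, "hand": 0.75},
    {"x": 0, "y": 0, "z": 0, "wx": 0, "wy": 0, "wz": 0, "hand": 0.75},
    {"x": 0, "y": 0, "z": 0, "wx": 0, "wy": 0, "wz": 0, "hand": 0.75},
  ],
)

```text
time: 23.0
tool_pos: [0.5187, -0.0255, 0.0677]
tool_rot: [0.0, -0.0, 1.0, -0.0]
contact_force: [0.9, 0.6, 0.4]
gripper_width: 0.873
grasp_force: 0.0
```

>>> send_rows(
  rows=[
    {"x": 0, "y": 0, "z": 0, "wx": 0, "wy": 0, "wz": 0, "hand": 0.5},
    {"x": 0, "y": 0, "z": 0, "wx": 0, "wy": 0, "wz": 0, "hand": 0.4},
    {"x": 0, "y": 0, "z": 0, "wx": 0, "wy": 0, "wz": 0, "hand": 0.3},
    {"x": 0, "y": 0, "z": 0, "wx": 0, "wy": 0, "wz": 0, "hand": 0.2},
    {"x": 0, "y": 0, "z": 0, "wx": 0, "wy": 0, "wz": 0, "hand": 0.1},
    {"x": 0, "y": 0, "z": 0, "wx": 0, "wy": 0, "wz": 0, "hand": -1},
    {"x": 0, "y": 0, "z": 0, "wx": 0, "wy": 0, "wz": 0, "hand": -1},
    {"x": 0, "y": 0, "z": 0, "wx": 0, "wy": 0, "wz": 0, "hand": -1},
    {"x": 0, "y": 0, "z": 0, "wx": 0, "wy": 0, "wz": 0, "hand": -1},
    {"x": 0, "y": 0, "z": 0, "wx": 0, "wy": 0, "wz": 0, "hand": -1},
  ],
)

```text
time: 23.83
tool_pos: [0.5188, -0.0253, 0.068]
tool_rot: [0.0, -0.0, 1.0, 0.0]
contact_force: [-2.3, 2.7, 6.0]
gripper_width: 0.582
grasp_force: 62.5
```

>>> send_rows(
  rows=[
    {"x": 0, "y": 0, "z": -0.05, "wx": 0, "wy": 0, "wz": 0, "hand": -1},
    {"x": 0, "y": 0, "z": -0.13, "wx": 0, "wy": 0, "wz": 0, "hand": -1},
    {"x": 0, "y": 0, "z": -0.2, "wx": 0, "wy": 0, "wz": 0, "hand": -1},
    {"x": 0.073, "y": 0.225, "z": -0.1, "wx": 0, "wy": 0, "wz": 0, "hand": -1},
    {"x": 0.073, "y": 0.225, "z": 0, "wx": 0, "wy": 0, "wz": 0, "hand": -1},
    {"x": 0.073, "y": 0.225, "z": 0, "wx": 0, "wy": 0, "wz": 0, "hand": -1},
    {"x": 0.073, "y": 0.225, "z": 0, "wx": 0, "wy": 0, "wz": 0, "hand": -1},
    {"x": 0.073, "y": 0.225, "z": 0, "wx": 0, "wy": 0, "wz": 0, "hand": -1},
    {"x": 0.073, "y": 0.225, "z": 0, "wx": 0, "wy": 0, "wz": 0, "hand": -1},
    {"x": 0.073, "y": 0.225, "z": 0, "wx": 0, "wy": 0, "wz": 0, "hand": -1},
  ],
)

```text
time: 24.67
tool_pos: [0.4402, 0.2118, 0.1386]
tool_rot: [-0.0, -0.0, 1.0, -0.0]
contact_force: [-0.1, 0.2, -0.2]
gripper_width: 0.584
grasp_force: 62.9
```

>>> send_rows(
  rows=[
    {"x": 0, "y": 0, "z": 0, "wx": 0, "wy": 0, "wz": 0, "hand": -1},
    {"x": 0, "y": 0, "z": 0.1, "wx": 0, "wy": 0, "wz": 0, "hand": -1},
    {"x": 0, "y": 0, "z": 0.15, "wx": 0, "wy": 0, "wz": 0, "hand": -1},
    {"x": 0, "y": 0, "z": 0.15, "wx": 0, "wy": 0, "wz": 0, "hand": -1},
    {"x": 0, "y": 0, "z": 0.1, "wx": 0, "wy": 0, "wz": 0, "hand": -1},
    {"x": 0, "y": 0, "z": 0.1, "wx": 0, "wy": 0, "wz": 0, "hand": -1},
    {"x": 0, "y": 0, "z": 0, "wx": 0, "wy": 0, "wz": 0, "hand": -1},
    {"x": 0, "y": 0, "z": 0, "wx": 0, "wy": 0, "wz": 0, "hand": -1},
    {"x": 0, "y": 0, "z": 0, "wx": 0, "wy": 0, "wz": 0, "hand": -1},
    {"x": 0, "y": 0, "z": 0, "wx": 0, "wy": 0, "wz": 0, "hand": -1},
  ],
)

```text
time: 25.5
tool_pos: [0.4426, 0.2109, 0.0506]
tool_rot: [0.001, -0.0, 1.0, 0.0]
contact_force: [0.2, 1.0, -2.0]
gripper_width: 0.583
grasp_force: 63.1
```

```bash
python3 - <<'E'
from h import *
go([.4424,.2111,.0083])
E
```

```text
pos [0.4426 0.2109 0.0506] t 25.5 w 0.583 gf 63.13444375991821 F [ 0.2  1.  -2. ]
shift norm [0.002 0.001 0.282] turn [0.001 0.003 0.001]
```

>>> send_rows(
  rows=[
    {"x": 0, "y": 0, "z": 0.05, "wx": 0, "wy": 0, "wz": 0, "hand": -1},
    {"x": 0, "y": 0, "z": 0.08, "wx": 0, "wy": 0, "wz": 0, "hand": -1},
    {"x": 0, "y": 0, "z": 0.07, "wx": 0, "wy": 0, "wz": 0, "hand": -1},
    {"x": 0, "y": 0, "z": 0.05, "wx": 0, "wy": 0, "wz": 0, "hand": -1},
    {"x": 0, "y": 0, "z": 0.02, "wx": 0, "wy": 0, "wz": 0, "hand": -1},
    {"x": 0, "y": 0, "z": 0.012, "wx": 0, "wy": 0, "wz": 0, "hand": -1},
    {"x": 0, "y": 0, "z": 0, "wx": 0, "wy": 0, "wz": 0, "hand": -1},
    {"x": 0, "y": 0, "z": 0, "wx": 0, "wy": 0, "wz": 0, "hand": -1},
    {"x": 0, "y": 0, "z": 0, "wx": 0, "wy": 0, "wz": 0, "hand": -1},
    {"x": 0, "y": 0, "z": 0, "wx": 0, "wy": 0, "wz": 0, "hand": -1},
  ],
)

```text
time: 26.33
tool_pos: [0.4415, 0.2108, 0.0071]
tool_rot: [-0.0, -0.0, 1.0, -0.0]
contact_force: [-2.0, -1.0, 4.1]
gripper_width: 0.581
grasp_force: 63.7
```

>>> send_rows(
  rows=[
    {"x": 0, "y": 0, "z": -0.004, "wx": 0, "wy": 0, "wz": 0, "hand": -1},
    {"x": 0, "y": 0, "z": 0, "wx": 0, "wy": 0, "wz": 0, "hand": 0.4},
    {"x": 0, "y": 0, "z": 0, "wx": 0, "wy": 0, "wz": 0, "hand": 0.6},
    {"x": 0, "y": 0, "z": 0, "wx": 0, "wy": 0, "wz": 0, "hand": 0.6},
    {"x": 0, "y": 0, "z": 0, "wx": 0, "wy": 0, "wz": 0, "hand": 0.6},
    {"x": 0, "y": 0, "z": 0, "wx": 0, "wy": 0, "wz": 0, "hand": 0.6},
    {"x": 0, "y": 0, "z": -0.08, "wx": 0, "wy": 0, "wz": 0, "hand": 0.6},
    {"x": 0, "y": 0, "z": -0.1, "wx": 0, "wy": 0, "wz": 0, "hand": 0.6},
    {"x": 0, "y": 0, "z": -0.06, "wx": 0, "wy": 0, "wz": 0, "hand": 0.6},
    {"x": 0, "y": 0, "z": 0, "wx": 0, "wy": 0, "wz": 0, "hand": -1},
  ],
)

```text
time: 27.17
tool_pos: [0.4438, 0.2115, 0.0467]
tool_rot: [0.003, -0.0, 1.0, 0.001]
contact_force: [1.5, 0.3, 1.3]
gripper_width: 0.677
grasp_force: 0.0
```

>>> send_rows(
  rows=[
    {"x": 0, "y": 0, "z": 0, "wx": 0, "wy": 0, "wz": 0, "hand": -1},
    {"x": 0, "y": 0, "z": 0, "wx": 0, "wy": 0, "wz": 0, "hand": -1},
    {"x": 0, "y": 0, "z": 0, "wx": 0, "wy": 0, "wz": 0, "hand": -1},
    {"x": 0, "y": 0, "z": 0, "wx": 0, "wy": 0, "wz": 0, "hand": -1},
    {"x": 0, "y": 0, "z": 0.03, "wx": 0, "wy": 0, "wz": 0, "hand": -1},
    {"x": 0, "y": 0, "z": 0.03, "wx": 0, "wy": 0, "wz": 0, "hand": -1},
    {"x": 0, "y": 0, "z": 0, "wx": 0, "wy": 0, "wz": 0, "hand": -1},
    {"x": 0, "y": 0, "z": 0, "wx": 0, "wy": 0, "wz": 0, "hand": -1},
    {"x": 0, "y": 0, "z": 0, "wx": 0, "wy": 0, "wz": 0, "hand": -1},
    {"x": 0, "y": 0, "z": 0, "wx": 0, "wy": 0, "wz": 0, "hand": -1},
  ],
)

```text
time: 28.0
tool_pos: [0.4416, 0.2108, 0.0346]
tool_rot: [0.0, -0.0, 1.0, 0.0]
contact_force: [0.7, 0.2, 0.0]
gripper_width: 0.004
grasp_force: 0.0
```

```bash
python3 - <<'E'
from h import *
go([.4424,.2111,.024])
a=grab_frame("scene")[200:360,200:360];b=grab_frame("top")[160:300,120:300]
cv2.imwrite("pics/g8.png",np.hstack([cv2.resize(a,(400,400)),cv2.resize(b,(400,400))]))
E
```

```text
pos [0.4416 0.2108 0.0346] t 28.0 w 0.004 gf 0.0 F [0.7 0.2 0. ]
shift norm [-0.005  0.002  0.07 ] turn [0.    0.    0.001]
```

View pics/g8.png

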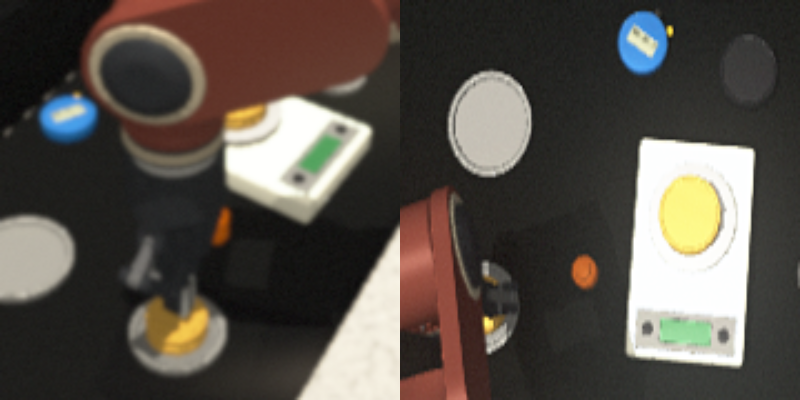

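Medium seated flat; the large disc is still at about (251,235) on the pan. Pressing the medium.

>>> send_rows(
  rows=[
    {"x": 0, "y": 0, "z": 0.04, "wx": 0, "wy": 0, "wz": 0, "hand": -1},
    {"x": 0, "y": 0, "z": 0.02, "wx": 0, "wy": 0, "wz": 0, "hand": -1},
    {"x": 0, "y": 0, "z": 0.012, "wx": 0, "wy": 0, "wz": 0, "hand": -1},
    {"x": 0, "y": 0, "z": 0.007, "wx": 0, "wy": 0, "wz": 0, "hand": -1},
    {"x": 0, "y": 0, "z": 0, "wx": 0, "wy": 0, "wz": 0, "hand": -1},
    {"x": 0, "y": 0, "z": 0, "wx": 0, "wy": 0, "wz": 0, "hand": -1},
    {"x": 0, "y": 0, "z": 0, "wx": 0, "wy": 0, "wz": 0, "hand": -1},
    {"x": 0, "y": 0, "z": 0, "wx": 0, "wy": 0, "wz": 0, "hand": -1},
    {"x": 0, "y": 0, "z": 0, "wx": 0, "wy": 0, "wz": 0, "hand": -1},
    {"x": 0, "y": 0, "z": 0, "wx": 0, "wy": 0, "wz": 0, "hand": -1},
  ],
)

```text
time: 28.93
tool_pos: [0.4413, 0.2107, 0.024]
tool_rot: [-0.001, -0.0, 1.0, -0.0]
contact_force: [-7.1, -2.2, 14.1]
gripper_width: -0.001
grasp_force: 6.6
```

>>> send_rows(
  rows=[
    {"x": 0, "y": 0, "z": -0.003, "wx": 0, "wy": 0, "wz": 0, "hand": -1},
    {"x": 0, "y": 0, "z": 0, "wx": 0, "wy": 0, "wz": 0, "hand": -1},
    {"x": 0, "y": 0, "z": 0, "wx": 0, "wy": 0, "wz": 0, "hand": -1},
    {"x": 0, "y": 0, "z": 0, "wx": 0, "wy": 0, "wz": 0, "hand": -1},
    {"x": 0, "y": 0, "z": 0, "wx": 0, "wy": 0, "wz": 0, "hand": -1},
    {"x": 0, "y": 0, "z": 0, "wx": 0, "wy": 0, "wz": 0, "hand": -1},
    {"x": 0, "y": 0, "z": 0, "wx": 0, "wy": 0, "wz": 0, "hand": -1},
    {"x": 0, "y": 0, "z": 0, "wx": 0, "wy": 0, "wz": 0, "hand": -1},
    {"x": 0, "y": 0, "z": 0, "wx": 0, "wy": 0, "wz": 0, "hand": -1},
    {"x": 0, "y": 0, "z": 0, "wx": 0, "wy": 0, "wz": 0, "hand": -1},
  ],
)

```text
time: 29.77
tool_pos: [0.4412, 0.2107, 0.024]
tool_rot: [-0.001, -0.0, 1.0, -0.0]
contact_force: [-5.1, -1.7, 10.4]
gripper_width: -0.0
grasp_force: 5.1
```

>>> send_rows(
  rows=[
    {"x": 0, "y": 0, "z": -0.15, "wx": 0, "wy": 0, "wz": 0, "hand": -1},
    {"x": 0, "y": 0, "z": -0.22, "wx": 0, "wy": 0, "wz": 0, "hand": -1},
    {"x": 0, "y": 0, "z": -0.22, "wx": 0, "wy": 0, "wz": 0, "hand": 1},
    {"x": -0.073, "y": -0.2245, "z": -0.1, "wx": 0, "wy": 0, "wz": 0, "hand": 1},
    {"x": -0.073, "y": -0.2245, "z": -0.1, "wx": 0, "wy": 0, "wz": 0, "hand": 1},
    {"x": -0.073, "y": -0.2245, "z": 0, "wx": 0, "wy": 0, "wz": 0, "hand": 1},
    {"x": -0.073, "y": -0.2245, "z": 0, "wx": 0, "wy": 0, "wz": 0, "hand": 1},
    {"x": -0.073, "y": -0.2245, "z": 0, "wx": 0, "wy": 0, "wz": 0, "hand": 1},
    {"x": -0.073, "y": -0.2245, "z": 0, "wx": 0, "wy": 0, "wz": 0, "hand": 1},
    {"x": -0.073, "y": -0.2245, "z": 0, "wx": 0, "wy": 0, "wz": 0, "hand": 1},
  ],
)

```text
time: 30.6
tool_pos: [0.5184, -0.0266, 0.1413]
tool_rot: [-0.0, -0.0, 1.0, 0.0]
contact_force: [0.7, -0.6, 0.3]
gripper_width: 1.0
grasp_force: 0.0
```

>>> send_rows(
  rows=[
    {"x": 0, "y": 0, "z": 0.1, "wx": 0, "wy": 0, "wz": 0, "hand": 1},
    {"x": 0, "y": 0, "z": 0.15, "wx": 0, "wy": 0, "wz": 0, "hand": 1},
    {"x": 0, "y": 0, "z": 0.1, "wx": 0, "wy": 0, "wz": 0, "hand": 1},
    {"x": 0, "y": 0, "z": 0, "wx": 0, "wy": 0, "wz": 0, "hand": 1},
    {"x": 0, "y": 0, "z": 0, "wx": 0, "wy": 0, "wz": 0, "hand": 1},
    {"x": 0, "y": 0, "z": 0, "wx": 0, "wy": 0, "wz": 0, "hand": 1},
    {"x": 0, "y": 0, "z": 0, "wx": 0, "wy": 0, "wz": 0, "hand": 1},
    {"x": 0, "y": 0, "z": 0, "wx": 0, "wy": 0, "wz": 0, "hand": 1},
    {"x": 0, "y": 0, "z": 0, "wx": 0, "wy": 0, "wz": 0, "hand": 1},
    {"x": 0, "y": 0, "z": 0, "wx": 0, "wy": 0, "wz": 0, "hand": 1},
  ],
)

```text
time: 31.43
tool_pos: [0.5188, -0.0249, 0.0898]
tool_rot: [0.001, -0.0, 1.0, -0.0]
contact_force: [-0.4, 0.4, 0.3]
gripper_width: 1.0
grasp_force: 0.0
```

```bash
python3 - <<'E'
from h import *
go([.5182,-.025,.0445])
E
```

```text
pos [ 0.5188 -0.0249  0.0898] t 31.43 w 1.0 gf 0.0 F [-0.4  0.4  0.3]
shift norm [ 0.004 -0.001  0.302] turn [-0.     0.002  0.001]
```

>>> send_rows(
  rows=[
    {"x": 0.004, "y": 0, "z": 0.05, "wx": 0, "wy": 0, "wz": 0, "hand": 1},
    {"x": 0, "y": 0, "z": 0.08, "wx": 0, "wy": 0, "wz": 0, "hand": 1},
    {"x": 0, "y": 0, "z": 0.08, "wx": 0, "wy": 0, "wz": 0, "hand": 1},
    {"x": 0, "y": 0, "z": 0.07, "wx": 0, "wy": 0, "wz": 0, "hand": 1},
    {"x": 0, "y": 0, "z": 0.02, "wx": 0, "wy": 0, "wz": 0, "hand": 1},
    {"x": 0, "y": 0, "z": 0, "wx": 0, "wy": 0, "wz": 0, "hand": 1},
    {"x": 0, "y": 0, "z": 0, "wx": 0, "wy": 0, "wz": 0, "hand": 1},
    {"x": 0, "y": 0, "z": 0, "wx": 0, "wy": 0, "wz": 0, "hand": 1},
    {"x": 0, "y": 0, "z": 0, "wx": 0, "wy": 0, "wz": 0, "hand": 1},
    {"x": 0, "y": 0, "z": 0, "wx": 0, "wy": 0, "wz": 0, "hand": 1},
  ],
)

```text
time: 32.27
tool_pos: [0.5183, -0.025, 0.0448]
tool_rot: [0.001, -0.0, 1.0, -0.0]
contact_force: [-1.0, -0.1, -0.7]
gripper_width: 0.999
grasp_force: 0.0
```

>>> send_rows(
  rows=[
    {"x": 0, "y": 0, "z": 0, "wx": 0, "wy": 0, "wz": 0, "hand": 0.85},
    {"x": 0, "y": 0, "z": 0, "wx": 0, "wy": 0, "wz": 0, "hand": 0.75},
    {"x": 0, "y": 0, "z": 0, "wx": 0, "wy": 0, "wz": 0, "hand": 0.65},
    {"x": 0, "y": 0, "z": 0, "wx": 0, "wy": 0, "wz": 0, "hand": 0.55},
    {"x": 0, "y": 0, "z": 0, "wx": 0, "wy": 0, "wz": 0, "hand": 0.4},
    {"x": 0, "y": 0, "z": 0, "wx": 0, "wy": 0, "wz": 0, "hand": -1},
    {"x": 0, "y": 0, "z": 0, "wx": 0, "wy": 0, "wz": 0, "hand": -1},
    {"x": 0, "y": 0, "z": 0, "wx": 0, "wy": 0, "wz": 0, "hand": -1},
    {"x": 0, "y": 0, "z": 0, "wx": 0, "wy": 0, "wz": 0, "hand": -1},
    {"x": 0, "y": 0, "z": 0, "wx": 0, "wy": 0, "wz": 0, "hand": -1},
  ],
)

```text
time: 33.1
tool_pos: [0.5184, -0.0245, 0.0454]
tool_rot: [0.001, -0.0, 1.0, 0.0]
contact_force: [-2.2, 3.9, 6.3]
gripper_width: 0.771
grasp_force: 65.6
```

>>> send_rows(
  rows=[
    {"x": 0, "y": 0, "z": -0.05, "wx": 0, "wy": 0, "wz": 0, "hand": -1},
    {"x": 0, "y": 0, "z": -0.15, "wx": 0, "wy": 0, "wz": 0, "hand": -1},
    {"x": 0, "y": 0, "z": -0.2, "wx": 0, "wy": 0, "wz": 0, "hand": -1},
    {"x": -0.084, "y": 0.226, "z": -0.1, "wx": 0, "wy": 0, "wz": 0, "hand": -1},
    {"x": -0.084, "y": 0.226, "z": 0, "wx": 0, "wy": 0, "wz": 0, "hand": -1},
    {"x": -0.084, "y": 0.226, "z": 0, "wx": 0, "wy": 0, "wz": 0, "hand": -1},
    {"x": -0.084, "y": 0.226, "z": 0, "wx": 0, "wy": 0, "wz": 0, "hand": -1},
    {"x": -0.084, "y": 0.226, "z": 0, "wx": 0, "wy": 0, "wz": 0, "hand": -1},
    {"x": -0.084, "y": 0.226, "z": 0, "wx": 0, "wy": 0, "wz": 0, "hand": -1},
    {"x": -0.084, "y": 0.226, "z": 0, "wx": 0, "wy": 0, "wz": 0, "hand": -1},
  ],
)

```text
time: 33.93
tool_pos: [0.6051, 0.2136, 0.1176]
tool_rot: [-0.001, -0.0, 1.0, -0.001]
contact_force: [0.8, -0.7, -4.6]
gripper_width: 0.771
grasp_force: 68.7
```

>>> send_rows(
  rows=[
    {"x": 0, "y": 0, "z": 0, "wx": 0, "wy": 0, "wz": 0, "hand": -1},
    {"x": 0, "y": 0, "z": 0.1, "wx": 0, "wy": 0, "wz": 0, "hand": -1},
    {"x": 0, "y": 0, "z": 0.15, "wx": 0, "wy": 0, "wz": 0, "hand": -1},
    {"x": 0, "y": 0, "z": 0.15, "wx": 0, "wy": 0, "wz": 0, "hand": -1},
    {"x": 0, "y": 0, "z": 0.08, "wx": 0, "wy": 0, "wz": 0, "hand": -1},
    {"x": 0, "y": 0, "z": 0, "wx": 0, "wy": 0, "wz": 0, "hand": -1},
    {"x": 0, "y": 0, "z": 0, "wx": 0, "wy": 0, "wz": 0, "hand": -1},
    {"x": 0, "y": 0, "z": 0, "wx": 0, "wy": 0, "wz": 0, "hand": -1},
    {"x": 0, "y": 0, "z": 0, "wx": 0, "wy": 0, "wz": 0, "hand": -1},
    {"x": 0, "y": 0, "z": 0, "wx": 0, "wy": 0, "wz": 0, "hand": -1},
  ],
)

```text
time: 34.77
tool_pos: [0.6071, 0.2126, 0.0491]
tool_rot: [0.002, -0.0, 1.0, 0.0]
contact_force: [-0.9, -0.9, -4.3]
gripper_width: 0.775
grasp_force: 69.0
```

```bash
python3 - <<'E'
from h import *
go([.6067,.2126,.0055])
a=grab_frame("scene")[220:340,150:310]
cv2.imwrite("pics/g9.png",cv2.resize(a,(640,480)))
E
```

```text
pos [0.6071 0.2126 0.0491] t 34.77 w 0.775 gf 68.95150065422058 F [-0.9 -0.9 -4.3]
shift norm [ 0.004 -0.     0.29 ] turn [0.001 0.004 0.001]
```

View pics/g9.png

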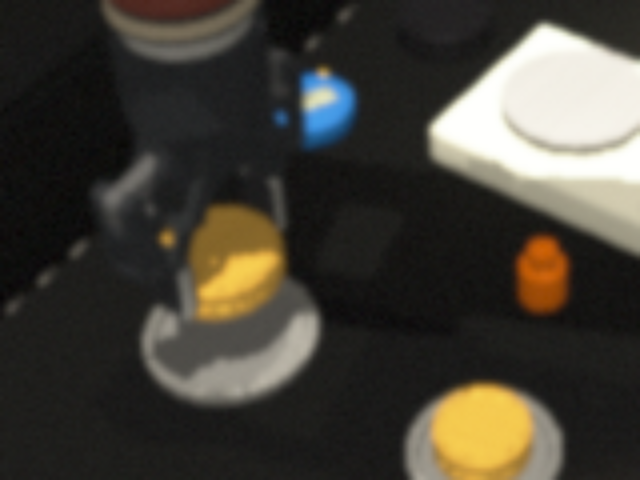

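The large disc is held above its seat and the medium is centred in its own. Lowering.

>>> send_rows(
  rows=[
    {"x": 0.003, "y": 0, "z": 0.05, "wx": 0, "wy": 0, "wz": 0, "hand": -1},
    {"x": 0, "y": 0, "z": 0.08, "wx": 0, "wy": 0, "wz": 0, "hand": -1},
    {"x": 0, "y": 0, "z": 0.07, "wx": 0, "wy": 0, "wz": 0, "hand": -1},
    {"x": 0, "y": 0, "z": 0.05, "wx": 0, "wy": 0, "wz": 0, "hand": -1},
    {"x": 0, "y": 0, "z": 0.03, "wx": 0, "wy": 0, "wz": 0, "hand": -1},
    {"x": 0, "y": 0, "z": 0.01, "wx": 0, "wy": 0, "wz": 0, "hand": -1},
    {"x": 0, "y": 0, "z": 0, "wx": 0, "wy": 0, "wz": 0, "hand": -1},
    {"x": 0, "y": 0, "z": 0, "wx": 0, "wy": 0, "wz": 0, "hand": -1},
    {"x": 0, "y": 0, "z": 0, "wx": 0, "wy": 0, "wz": 0, "hand": -1},
    {"x": 0, "y": 0, "z": 0, "wx": 0, "wy": 0, "wz": 0, "hand": -1},
  ],
)

```text
time: 35.65
tool_pos: [0.6054, 0.2126, 0.0045]
tool_rot: [-0.0, -0.0, 1.0, -0.0]
contact_force: [-3.8, -0.8, 5.7]
gripper_width: 0.771
grasp_force: 70.0
```

>>> send_rows(
  rows=[
    {"x": 0, "y": 0, "z": -0.005, "wx": 0, "wy": 0, "wz": 0, "hand": -1},
    {"x": 0, "y": 0, "z": 0, "wx": 0, "wy": 0, "wz": 0, "hand": 0.9},
    {"x": 0, "y": 0, "z": 0, "wx": 0, "wy": 0, "wz": 0, "hand": 1},
    {"x": 0, "y": 0, "z": 0, "wx": 0, "wy": 0, "wz": 0, "hand": 1},
    {"x": 0, "y": 0, "z": 0, "wx": 0, "wy": 0, "wz": 0, "hand": 1},
    {"x": 0, "y": 0, "z": 0, "wx": 0, "wy": 0, "wz": 0, "hand": 1},
    {"x": 0, "y": 0, "z": -0.08, "wx": 0, "wy": 0, "wz": 0, "hand": 1},
    {"x": 0, "y": 0, "z": -0.11, "wx": 0, "wy": 0, "wz": 0, "hand": 1},
    {"x": 0, "y": 0, "z": -0.08, "wx": 0, "wy": 0, "wz": 0, "hand": 1},
    {"x": 0, "y": 0, "z": 0, "wx": 0, "wy": 0, "wz": 0, "hand": 1},
  ],
)

```text
time: 36.48
tool_pos: [0.6081, 0.2131, 0.0494]
tool_rot: [0.004, -0.0, 1.0, 0.001]
contact_force: [1.0, -0.3, 1.7]
gripper_width: 1.0
grasp_force: 0.0
```

>>> send_rows(
  rows=[
    {"x": 0, "y": 0, "z": 0, "wx": 0, "wy": 0, "wz": 0, "hand": -1},
    {"x": 0, "y": 0, "z": 0, "wx": 0, "wy": 0, "wz": 0, "hand": -1},
    {"x": 0, "y": 0, "z": 0, "wx": 0, "wy": 0, "wz": 0, "hand": -1},
    {"x": 0, "y": 0, "z": 0, "wx": 0, "wy": 0, "wz": 0, "hand": -1},
    {"x": 0, "y": 0, "z": 0, "wx": 0, "wy": 0, "wz": 0, "hand": -1},
    {"x": 0, "y": 0, "z": 0.03, "wx": 0, "wy": 0, "wz": 0, "hand": -1},
    {"x": 0, "y": 0, "z": 0.03, "wx": 0, "wy": 0, "wz": 0, "hand": -1},
    {"x": 0, "y": 0, "z": 0, "wx": 0, "wy": 0, "wz": 0, "hand": -1},
    {"x": 0, "y": 0, "z": 0, "wx": 0, "wy": 0, "wz": 0, "hand": -1},
    {"x": 0, "y": 0, "z": 0, "wx": 0, "wy": 0, "wz": 0, "hand": -1},
  ],
)

```text
time: 37.32
tool_pos: [0.6052, 0.2124, 0.0356]
tool_rot: [-0.0, -0.0, 1.0, -0.0]
contact_force: [0.7, -0.1, -0.0]
gripper_width: -0.002
grasp_force: 0.0
```

```bash
python3 - <<'E'
from h import *
go([.606,.2126,.024])
a=grab_frame("scene");h=cv2.inRange(cv2.cvtColor(a,cv2.COLOR_BGR2HSV),(15,90,60),(32,255,255))[270:340,170:250]
ys,xs=np.nonzero(h);print(xs.min()+170,xs.max()+170,ys.min()+270,ys.max()+270)
for y in(.1786,.2466):print(proj("scene",[.6067,y,.024]))
for x in(.5727,.6407):print(proj("scene",[x,.2126,.024]),proj("scene",[x,.2126,.004]))
E
```

```text
pos [0.6052 0.2124 0.0356] t 37.32 w -0.002 gf 0.0 F [ 0.7 -0.1 -0. ]
shift norm [-0.005  0.001  0.077] turn [-0.    -0.001  0.001]
191 223 286 314
[216.5670004  287.56140411]
[196.94009703 307.47378522]
[219.3511292  303.07644766] [220.19323898 309.35940085]
[195.05253848 291.60267507] [196.16925487 297.83985255]
```

The large disc sits where predicted. Pressing.

>>> send_rows(
  rows=[
    {"x": 0, "y": 0, "z": 0.04, "wx": 0, "wy": 0, "wz": 0, "hand": -1},
    {"x": 0, "y": 0, "z": 0.025, "wx": 0, "wy": 0, "wz": 0, "hand": -1},
    {"x": 0, "y": 0, "z": 0.012, "wx": 0, "wy": 0, "wz": 0, "hand": -1},
    {"x": 0, "y": 0, "z": 0.008, "wx": 0, "wy": 0, "wz": 0, "hand": -1},
    {"x": 0, "y": 0, "z": 0, "wx": 0, "wy": 0, "wz": 0, "hand": -1},
    {"x": 0, "y": 0, "z": 0, "wx": 0, "wy": 0, "wz": 0, "hand": -1},
    {"x": 0, "y": 0, "z": 0, "wx": 0, "wy": 0, "wz": 0, "hand": -1},
    {"x": 0, "y": 0, "z": 0, "wx": 0, "wy": 0, "wz": 0, "hand": -1},
    {"x": 0, "y": 0, "z": 0, "wx": 0, "wy": 0, "wz": 0, "hand": -1},
    {"x": 0, "y": 0, "z": 0, "wx": 0, "wy": 0, "wz": 0, "hand": -1},
  ],
)

```text
time: 38.2
tool_pos: [0.6051, 0.2124, 0.0241]
tool_rot: [-0.001, -0.0, 1.0, -0.0]
contact_force: [-3.1, -1.3, 7.4]
gripper_width: 0.005
grasp_force: 3.6
```

>>> send_rows(
  rows=[
    {"x": 0, "y": 0, "z": 0.004, "wx": 0, "wy": 0, "wz": 0, "hand": -1},
    {"x": 0, "y": 0, "z": 0, "wx": 0, "wy": 0, "wz": 0, "hand": -1},
    {"x": 0, "y": 0, "z": 0, "wx": 0, "wy": 0, "wz": 0, "hand": -1},
    {"x": 0, "y": 0, "z": 0, "wx": 0, "wy": 0, "wz": 0, "hand": -1},
    {"x": 0, "y": 0, "z": 0, "wx": 0, "wy": 0, "wz": 0, "hand": -1},
    {"x": 0, "y": 0, "z": 0, "wx": 0, "wy": 0, "wz": 0, "hand": -1},
    {"x": 0, "y": 0, "z": 0, "wx": 0, "wy": 0, "wz": 0, "hand": -1},
    {"x": 0, "y": 0, "z": 0, "wx": 0, "wy": 0, "wz": 0, "hand": -1},
    {"x": 0, "y": 0, "z": 0, "wx": 0, "wy": 0, "wz": 0, "hand": -1},
    {"x": 0, "y": 0, "z": 0, "wx": 0, "wy": 0, "wz": 0, "hand": -1},
  ],
)

```text
time: 39.03
tool_pos: [0.6051, 0.2124, 0.024]
tool_rot: [-0.001, -0.0, 1.0, -0.0]
contact_force: [-5.1, -1.2, 10.1]
gripper_width: 0.002
grasp_force: 5.1
```

>>> send_rows(
  rows=[
    {"x": 0, "y": 0, "z": -0.1, "wx": 0, "wy": 0, "wz": 0, "hand": -1},
    {"x": 0, "y": 0, "z": -0.2, "wx": 0, "wy": 0, "wz": 0, "hand": -1},
    {"x": 0, "y": 0, "z": -0.2, "wx": 0, "wy": 0, "wz": 0, "hand": -1},
    {"x": 0, "y": 0, "z": -0.2, "wx": 0, "wy": 0, "wz": 0, "hand": -1},
    {"x": 0, "y": 0, "z": -0.2, "wx": 0, "wy": 0, "wz": 0, "hand": -1},
    {"x": 0, "y": 0, "z": -0.2, "wx": 0, "wy": 0, "wz": 0, "hand": -1},
    {"x": 0.2, "y": 0.1, "z": -0.1, "wx": 0, "wy": 0, "wz": 0, "hand": -1},
    {"x": 0.25, "y": 0.1, "z": 0, "wx": 0, "wy": 0, "wz": 0, "hand": -1},
    {"x": 0.25, "y": 0.1, "z": 0, "wx": 0, "wy": 0, "wz": 0, "hand": -1},
    {"x": 0, "y": 0, "z": 0, "wx": 0, "wy": 0, "wz": 0, "hand": -1},
  ],
)

```text
time: 39.87
tool_pos: [0.4949, 0.2593, 0.2023]
tool_rot: [-0.002, -0.002, 1.0, 0.0]
contact_force: [1.3, 0.9, -0.1]
gripper_width: 0.002
grasp_force: 0.0
```

```bash
python3 - <<'E'
from h import *
a=grab_frame("scene")[190:360,170:370];b=grab_frame("top")[160:300,130:340]
cv2.imwrite("pics/g10.png",np.hstack([cv2.resize(a,(400,400)),cv2.resize(b,(400,400))]))
E
```

```text
(no output)
```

View pics/g10.png

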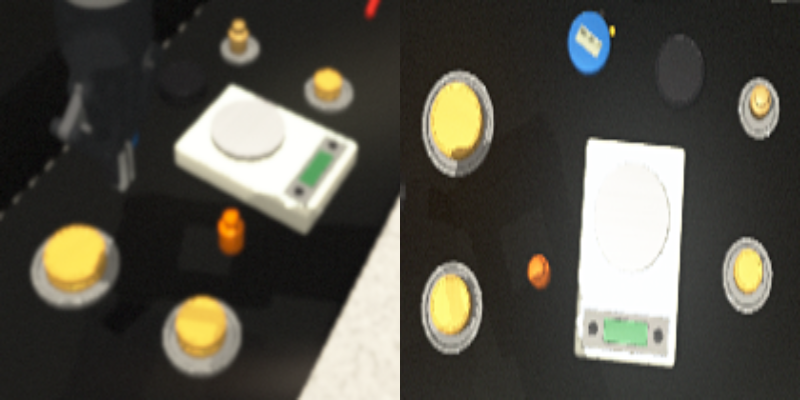

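All four masses lie flat and centred in their seats, and the bystanders have not moved. Handing in.

```bash
python3 -c "
from plant import job_done
print(job_done())"
```

```text
the job is handed in; nothing more can be done
None
```

All four masses are off the pan and lying flat in their own seats; each was pressed at roughly 8–10 N (small and medium first overshot to 16 and 14 N), and the job is handed in at about 40 s without a verdict shown to me.

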